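# Clear the grinding bed and rack the blades

## Robot

A 7-joint arm with a two-finger parallel gripper is mounted at the origin on the work surface. World frame = base frame: x ahead of the robot, y to its left, z up, the work surface at z = 0. Lengths are in m, angles in rad, forces in N, time in s.
With the tool pointing down it reaches from about 0.425 to 0.875 m from the base axis. Payload 4.7 kg.
Tool frame: the origin (TCP) lies at the very end of the fingers, on their centre line; the grasp point (between the pads) lies 19 mm behind it; z points along the fingers, y is the direction in which the jaws open and shut (so a half turn about z gives the same grasp; the last joint's range is limited). The gripper opens to 85 mm and grips with 20 to 120 N. Pads are 22 mm wide; open, the fingers measure 114 mm over their backs; the gripper's body (76 mm by 85 mm) begins 54 mm behind the grasp point. The pads swing forward as they close: fully open they stand 13 mm farther back than shut.
Start: joints at [1.118, 0.321, -0.07, 1.45, 0.023, 1.371, -0.057], TCP at [0.293, -0.58, 0.201] pointing down, gripper open.
Joint ranges: [-2.86, 2.86], [-0.3, 2.09], [-1.38, 1.24], [0.06, 2.45], [-1.56, 4.7], [0.09, 2.05], [-2.69, 2.69]. Speed limits (rad/s): [2.57, 2.57, 3.14, 3.14, 3.14, 3.14, 3.14].

## Interface

Orientations are given as a 3x3 rotation matrix whose columns are the frame's x, y, z axes.
In Python, from cell import sense, get_image, camera_info, finish_job gives the robot as it stands.
- The arm moves only by the tool servo_tool, never from a script. Its argument "rows" is a list of rows, each an object with "slide": the shift along the world's x, y, z in cm, a list of three; "rot": the turn, a rotation vector about the world's x, y, z in degrees, a list of three. In form: [{"slide": [dx, dy, dz], "rot": [ax, ay, az]}, ...]. A call has 1 to 10 rows; each row is the pose to reach, as a shift and turn from the pose measured when the call began; what a row does not reach only later rows make up. A row lasts 1/10 s, in which the tool goes at most 50 mm and 8.59 degrees, less where a joint would pass 70% of its speed; a pose out of reach is approached as far as the arm can. A call with a gripper value outside its range is refused whole. "hand" is the opening, from 0 (shut) to 1 (fully open), set as the call begins (left out, the last holds). The fingers move at their own pace and stop on an object; "grip_force" is the grip in N (left out, the last holds). Time passes only in rows, so rows that repeat a pose let the fingers close. It gives the time, the measured TCP pose, the force and the opening at its end, in the units of the state.
- sense(): the state, without advancing time (a new reading comes with each control period).
- get_image(name): name is "scene" or "top" or "wrist"; returns (picture, depth): 480x640x3 uint8, red, green, blue; 480x640 float32, m along the optical axis (not along the pixel's ray), 0 where there is no reading.
- camera_info(name): a dict with "vertical_fov" (degrees; the focal length in pixels is half the picture's height over the tangent of half this angle, whatever the lens; pixels are square), "cx", "cy" (the principal point, pixels), "dist_coeffs" ([k1, k2, p1, p2, k3] as OpenCV has them; the pictures are not rectified), "extrinsics" (4x4, takes a point from world to camera coordinates). Camera axes: x right, y down, z forward; pixel columns grow to the right and rows downward; lengths in m; the calibration is good to about 2 mm. A picture is of the moment at which its call begins: read the wrist's pose just before it. camera_info takes no time and is no camera call; for the wrist camera it gives the pose at the moment of the call.
- finish_job(): hands the job in, once; it reports no verdict.
The state is a dict: "t": time; "qpos": joint angles; "joint_velocities": joint speeds; "effort": joint torques, N m; "ee_pos": TCP position; "eef_rot": TCP orientation; "wrist_force": force on the tool from outside, world axes, zero at the start; "ft_torque": the same for the moment, N m; "gripper_width": finger opening in m.
Only numpy, scipy, OpenCV 4.12 (cv2) and the standard library are available. Lean on these libraries where they do the work, as an engineer would, in place of code of your own. Each camera call takes 0.05 s, during which the arm holds its last target. There are 200 camera calls.

## Task

Finish up at the grinding bench. First take the scraper block, push all the loose chips off the steel bed into the chip tray joined to its end, never touching the chips with the gripper or arm, and stand the scraper back squarely on its black rubber mat (put it back there if it gets knocked off). Then hang the wheel dresser by its collar in the fork, tugging it down gently by about a centimetre to confirm it is held before letting go, and stand every ground blade upright, fully home, in a slot of the wooden rack; leave the tin, bottle and spanner where they are.

Things in the scene. Friction and masses are not known exactly. Their poses are not given: they have to be found in the camera images.
- bed: grinding bed, fixed: a bare steel plate 200 mm (own x) by 170 mm (own y), its flat top 40 mm above the bench; origin at the centre of the plate's underside, on the bench. An open grey chip tray is joined to its +x end
- chip_tray (a point): centre of the chip tray's inner floor, 5 mm above the bench, axes as the bed's. Inside, the tray is 91 mm (own x, from the plate's edge) by 160 mm (own y); far and side walls 5 mm thick, rims 45 mm above the bench; no rim next to the plate, so chips pushed over the plate's +x edge fall in
- scraper: wooden scraper block standing on its mat, 250 g: foot 60 mm (own x) by 140 mm (own y, its wiping width), 24 mm high, with a grip on top 24 mm (own x) by 70 mm (own y) reaching up to 64 mm; origin at the centre of the underside. Symmetric fore and aft. Pinch the grip across its 24 mm from above.
- mat: thin black rubber mat lying fixed on the bench, flush with it (its top counts as height 0), 84 mm (own x) by 164 mm (own y): the scraper's place, own axes along the scraper's; origin at its centre
- rack: wooden blade rack, fixed, 90 mm (own x) by 198 mm (own y), 40 mm high, with three upright slots in a row along own y; origin at the centre of its underside. Each slot is 65 mm (own x) by 23.5 mm (own y) and 30 mm deep (floor 10 mm above the bench), with a 3 mm chamfered mouth; pitch 64 mm.
- dresser: wheel dresser, 0.4 kg, 145 mm tall, standing on the bench on its heavy round foot (60 mm across, 45 mm high); above it a round neck 14 mm across, at 100 to 110 mm a round collar 44 mm across, and on top a square wooden grip 24 x 24 mm from 110 to 145 mm (sides along own x and y). Origin at the centre of the underside, own z up
- fork: hanging fork: two level flat prongs on a stand; origin on the prongs' top, 185 mm above the bench, where the neck's axis goes. Opens to own -x: gap 22 mm (own y) from -38 mm to a closed end at +18; at the prong ends 8 mm upturned lips (own x -38 to -31) keep the collar in. Collar's underside rests on the prongs. Sprung: sinks 1 mm per N, 25 mm at most
- fork_stand: fixed steel stand of the fork: post 25 x 30 mm, 190 mm tall, its middle 72 mm from the fork's seat towards own +x; base plate 12 mm high; origin on the bench straight under the fork's seat, own axes as the fork's
- rack_hole0 (a point): centre of the mouth of slot 0, 40 mm above the bench; axes as the rack's
- rack_hole1 (a point): centre of the mouth of slot 1, 40 mm above the bench; axes as the rack's
- rack_hole2 (a point): centre of the mouth of slot 2, 40 mm above the bench; axes as the rack's
- blade0: tool-steel blade, one of two or three alike (absent: None throughout), standing on the bench: 60 mm long (own x), 20 mm thick (own y), 76 mm tall (top 10 mm only 10 mm thick, the ground edge; flat parallel faces below), 0.4 to 0.6 kg; own z up, origin at the centre of the underside. Fits a slot either way round, foot down.
- blade1: tool-steel blade, one of two or three alike (absent: None throughout), standing on the bench: 60 mm long (own x), 20 mm thick (own y), 76 mm tall (top 10 mm only 10 mm thick, the ground edge; flat parallel faces below), 0.4 to 0.6 kg; own z up, origin at the centre of the underside. Fits a slot either way round, foot down.
- blade2: tool-steel blade, one of two or three alike (absent: None throughout), standing on the bench: 60 mm long (own x), 20 mm thick (own y), 76 mm tall (top 10 mm only 10 mm thick, the ground edge; flat parallel faces below), 0.4 to 0.6 kg; own z up, origin at the centre of the underside. Fits a slot either way round, foot down.
- chip0: steel chip 18 x 15 x 10 mm lying loose on the bed, one of three to five (absent ones read None throughout); origin at the centre of its underside
- chip1: steel chip 18 x 15 x 10 mm lying loose on the bed, one of three to five (absent ones read None throughout); origin at the centre of its underside
- chip2: steel chip 18 x 15 x 10 mm lying loose on the bed, one of three to five (absent ones read None throughout); origin at the centre of its underside
- chip3: steel chip 18 x 15 x 10 mm lying loose on the bed, one of three to five (absent ones read None throughout); origin at the centre of its underside
- chip4: steel chip 18 x 15 x 10 mm lying loose on the bed, one of three to five (absent ones read None throughout); origin at the centre of its underside
- oil_tin: bystander: small dark tin, 48 mm across, 60 mm tall; origin at its underside
- spanner: bystander: spanner 170 mm long lying on the bench
- amber_bottle: bystander: amber glass bottle, 60 mm across, 130 mm tall; origin at its underside

How it is judged:
On the way, in this order (a step that is already met when the one before it is completed fails the run):
1. the scraper block is brought down onto the bed (x of scraper in the frame of bed between -0.12 and 0.11 m and y of scraper in the frame of bed between -0.09 and 0.09 m and height (world z) of scraper between 0.035 and 0.05 m), for 0.2 s.
2. all chips lie in the chip tray (x of chip0 in the frame of bed between 0.1 and 0.192 m and y of chip0 in the frame of bed between -0.082 and 0.082 m and height (world z) of each of chip0, chip1, chip2, chip3, chip4 below 0.036 m and x of chip1 in the frame of bed between 0.1 and 0.192 m and y of chip1 in the frame of bed between -0.082 and 0.082 m and x of chip2 in the frame of bed between 0.1 and 0.192 m and y of chip2 in the frame of bed between -0.082 and 0.082 m and x of chip3 in the frame of bed between 0.1 and 0.192 m and y of chip3 in the frame of bed between -0.082 and 0.082 m and x of chip4 in the frame of bed between 0.1 and 0.192 m and y of chip4 in the frame of bed between -0.082 and 0.082 m), for 0.2 s.
3. the dresser, its collar on the fork and still held by the gripper, is tugged down (over 5.5 N on the fork) (x of dresser in the frame of fork between -0.015 and 0.02 m and y of dresser in the frame of fork between -0.01 and 0.01 m and z of dresser in the frame of fork between -0.106 and -0.095 m and angle between dresser's own z axis and vertical below 0.2 rad and contact force between dresser and fork above 5.5 N and contact force between the fingers and dresser above 1 N), for 0.2 s.
At the end, for the whole second after the job is handed in: Chips in the tray; dresser hanging by its collar on the fork within 0.2 rad of upright; blades foot down in slots (within 8 mm of slot centre, 4.5 mm of its floor, 0.17 rad of upright, 0.2 rad of its line); scraper upright on its mat (within 20 mm of its centre, 0.25 rad in line); all at rest (all of step 2 and (horizontal distance between blade0 and rack_hole0 below 0.008 m or horizontal distance between blade0 and rack_hole1 below 0.008 m or horizontal distance between blade0 and rack_hole2 below 0.008 m) and height (world z) of each of blade0, blade1, blade2 below 0.0145 m and angle between each of blade0, blade1, blade2's own z axis and vertical below 0.17 rad and angle between the x axis of each of blade0, blade1, blade2 and the x axis of rack, either way round below 0.2 rad and linear speed of each of blade0, blade1, blade2, scraper below 0.02 m/s and (horizontal distance between blade1 and rack_hole0 below 0.008 m or horizontal distance between blade1 and rack_hole1 below 0.008 m or horizontal distance between blade1 and rack_hole2 below 0.008 m) and (horizontal distance between blade2 and rack_hole0 below 0.008 m or horizontal distance between blade2 and rack_hole1 below 0.008 m or horizontal distance between blade2 and rack_hole2 below 0.008 m) and x of dresser in the frame of fork between -0.015 and 0.02 m and y of dresser in the frame of fork between -0.01 and 0.01 m and z of dresser in the frame of fork between -0.106 and -0.095 m and angle between dresser's own z axis and vertical below 0.2 rad and linear speed of dresser below 0.03 m/s and height (world z) of scraper below 0.004 m and horizontal distance between scraper and mat below 0.02 m and angle between the x axis of scraper and the x axis of mat, either way round below 0.25 rad and angle between scraper's own z axis and vertical below 0.1 rad); the robot touches nothing.
It fails at once if the fork is loaded with more than 25 N (not gently) (contact force between dresser and fork above 25 N).
It fails at once if the gripper or arm touches a chip (contact force between any of the fingers, the arm and chip0 above 0.5 N or contact force between any of the fingers, the arm and chip1 above 0.5 N or contact force between any of the fingers, the arm and chip2 above 0.5 N or contact force between any of the fingers, the arm and chip3 above 0.5 N or contact force between any of the fingers, the arm and chip4 above 0.5 N).
It fails at once if a bystander is shifted by more than 30 mm (distance of any of oil_tin, spanner, amber_bottle from where it was at the start of the episode above 0.03 m).
Of blade0, blade1, blade2 only 2 to 3 are there at a start; the rules pass over those that are not, and their reading is None.
Of chip0, chip1, chip2, chip3, chip4 only 3 to 5 are there at a start; the rules pass over those that are not, and their reading is None.
At some moment in a run one of scraper may be knocked a few centimetres aside while the robot is not near it.
It also fails if it takes over 208 s, if anything falls off the work surface, if the arm or the gripper's body presses on something with over 40 N, if the wrist force passes 120 N, or if a joint passes its speed limit or range.

## Working session

There is one attempt and no reset: what is moved stays moved. The work goes in short steps, Python scripts to look and compute and a tool call to move; the robot and the scene stay as the last step left them, time stands still between calls to the robot, and variables do not carry over. Pictures are saved under pics/ and viewed, about 12 in all and at most 16, crops included, and the job is handed in when it is done.

Besides the shell and the picture viewer there is one more tool, called after ">>>" as name([rows], argument=value, ...), one row to a line, values as JSON. servo_tool: Moves the arm, as the interface text tells. Its arguments: {"type":"object","properties":{"rows":{"type":"array"},"hand":{"type":"number"},"grip_force":{"type":"number"}},"required":["rows"]}

```bash
mkdir -p pics; ls; python3 - <<'E'
from cell import *
import cv2,numpy as np
for n in ["top","scene"]:
    im,d=get_image(n); cv2.imwrite(f"pics/{n}0.png",im[:,:,::-1]); np.savez(f"{n}0.npz",im=im,d=d)
    c=camera_info(n); print(n,c, (d>0).mean())
s=sense(); print(s)
E
```

```text
pics
top {'vertical_fov': 45.4462702881045, 'cx': 333.7513140032448, 'cy': 250.074585447, 'dist_coeffs': array([-0.10074067,  0.        ,  0.        ,  0.        ,  0.        ]), 'extrinsics': array([[ 0.01863376, -0.9997936 , -0.00809585, -0.00666254],
       [-0.9912484 , -0.01741489, -0.13085616,  0.60748536],
       [ 0.13068816,  0.01046334, -0.99136831,  1.31392931],
       [ 0.        ,  0.        ,  0.        ,  1.        ]])} 0.996162109375
scene {'vertical_fov': 46.43221298223727, 'cx': 306.9119468021652, 'cy': 233.16208044002371, 'dist_coeffs': array([0.00130631, 0.        , 0.        , 0.        , 0.        ]), 'extrinsics': array([[ 0.34564001,  0.93836112, -0.00337476, -0.20298428],
       [ 0.54215713, -0.20263334, -0.81547862, -0.22482745],
       [-0.76589727,  0.28003239, -0.57877736,  1.79403517],
       [ 0.        ,  0.        ,  0.        ,  1.        ]])} 0.9959342447916667
{'t': 0.1, 'qpos': array([ 1.11812607,  0.32177053, -0.07005355,  1.45155756,  0.0226115 ,
        1.3707971 , -0.05688174]), 'joint_velocities': array([ 2.85648888e-05, -1.85664104e-03,  1.63347172e-03, -1.82820126e-03,
       -1.49150858e-04,  5.84697418e-04,  1.12359070e-03]), 'effort': array([ 3.72432596e-04, -4.94875467e+01, -3.83655466e-01, -3.15211630e+01,
        1.31221846e-02,  7.41440192e-03, -1.35005854e-05]), 'ee_pos': array([ 0.29219536, -0.58002289,  0.19991632]), 'eef_rot': array([[ 8.93017770e-01,  4.50020530e-01, -8.86217704e-04],
       [ 4.50021388e-01, -8.93016509e-01,  1.50486360e-03],
       [-1.14187524e-04, -1.74268686e-03, -9.99998475e-01]]), 'wrist_force': array([-0.70362939,  0.16036675,  0.02153579]), 'ft_torque': array([ 0.00242052, -0.08766575, -0.00594372]), 'gripper_width': 0.08515969884945501}
```

View pics/top0.png

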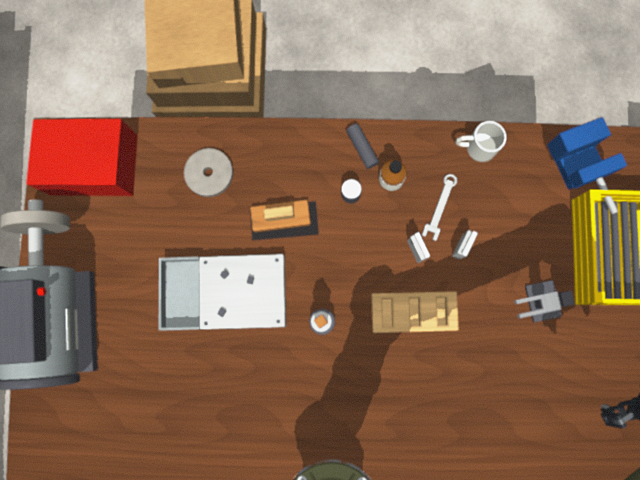

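View pics/scene0.png

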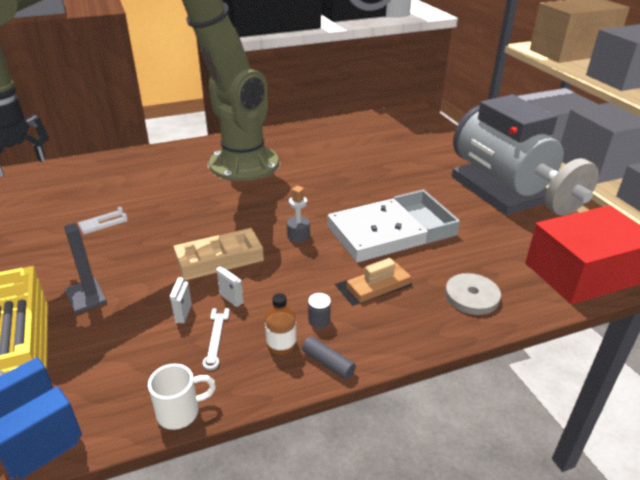

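The top view shows the bed at (242,291) with its tray to the left and three chips at (224,273), (250,279) and (222,311). The scraper is at (280,216), the dresser at (321,321) and the rack at (415,312). There are two blades, at (418,247) and (464,243), and the fork is at (540,302). Next I'll measure these.

```bash
cat > h.py <<'E'
from cell import *
import cv2,numpy as np
def K(c):
    f=240/np.tan(np.radians(c['vertical_fov'])/2); return np.array([[f,0,c['cx']],[0,f,c['cy']],[0,0,1]])
def rays(c,uv):
    p=cv2.undistortPoints(np.array(uv,float).reshape(-1,1,2),K(c),c['dist_coeffs']).reshape(-1,2)
    return np.c_[p,np.ones(len(p))]
def onplane(c,uv,z):
    E=c['extrinsics'];R,t=E[:3,:3],E[:3,3]; o=-R.T@t; d=rays(c,uv)@R
    return o+d*((z-o[2])/d[:,2])[:,None]
def cloud(c,d):
    E=c['extrinsics'];R,t=E[:3,:3],E[:3,3]
    v,u=np.mgrid[:480,:640]; r=rays(c,np.c_[u.ravel(),v.ravel()])
    return ((r*d.reshape(-1,1)-t)@R).reshape(480,640,3)
def rect(p):
    """centre, long, short, direction angle (deg) of long side"""
    (c,(w,h),a)=cv2.minAreaRect((p[:,:2]*1000).astype(np.float32))
    if w<h: w,h,a=h,w,a+90
    return np.round(c,1),round(w,1),round(h,1),round((a+90)%180-90,1)
def blobs(m,mn=20):
    n,l,s,_=cv2.connectedComponentsWithStats(m.astype(np.uint8),connectivity=4)
    return [l==i for i in range(1,n) if s[i,4]>=mn]
E
python3 - <<'E'
from h import *
c=camera_info("top");z=np.load("top0.npz");im=z['im'];P=cloud(c,z['d'])
Z=P[...,2]; print("bench",np.median(Z[400:460,100:250]),Z[400:460,100:250].std())
hsv=cv2.cvtColor(im,cv2.COLOR_RGB2HSV)
def box(u0,v0,u1,v1):
    m=np.zeros(Z.shape,bool);m[v0:v1,u0:u1]=1;return m
def show(n,m,z,mn=20):
    for b in blobs(m,mn):
        v,u=np.nonzero(b); print(n,len(u),(int(u.mean()),int(v.mean())),rect(onplane(c,np.c_[u,v],z)),"z",np.round(np.percentile(Z[b],[5,50,95]),4))
show("bedplate",box(150,240,300,340)&(abs(Z-.04)<.006)&(im.min(2)>170),.04,500)
show("bed+tray",box(150,240,300,340)&(Z>.03),.042,500)
show("chips",box(200,258,280,325)&(im.max(2)<150),.05,8)
show("scr grip",box(240,190,325,245)&(Z>.05),.064)
show("scr foot",box(240,190,325,245)&(Z>.012)&(Z<.05),.024)
show("scr all",box(240,190,325,245)&(Z>.012),.024)
show("mat",box(240,190,325,245)&(im.max(2)<60)&(Z<.008),0)
show("rack",box(360,280,470,340)&(abs(Z-.04)<.008),.04)
show("slots",box(372,294,460,332)&(Z<.028)&(Z>.003),.04)
show("dress",box(300,290,345,345)&(Z>.125),.145,5)
show("collar",box(300,290,345,345)&(Z>.09),.11)
show("blade top",box(400,225,485,270)&(Z>.068),.076,5)
show("blade all",box(400,225,485,270)&(Z>.02),.05)
show("fork",box(500,270,580,330)&(Z>.165),.187,10)
show("forkbase",box(500,270,580,330)&(Z>.006)&(Z<.02),.012,10)
show("tin",box(335,175,365,205)&(Z>.05),.06)
show("bottle",box(375,155,410,195)&(Z>.02),.1)
show("spanner",box(415,170,460,240)&(im.min(2)>150),.005)
E
```

```text
bench 0.00019930864577013765 0.07562584750556886
bedplate 5601 (241, 291) (array([505.8, 220.1]), 199.6, 168.4, -87.0) z [0.0361 0.0405 0.0447]
bed+tray 6475 (236, 291) (array([502.6, 268.4]), 298.5, 170.5, -87.3) z [0.0359 0.0408 0.0468]
chips 46 (224, 273) (array([546.3, 259.3]), 16.5, 13.5, -43.4) z [0.0451 0.0498 0.0544]
chips 43 (250, 279) (array([533.9, 198.5]), 17.0, 13.2, -12.1) z [0.0409 0.0491 0.0548]
chips 47 (221, 311) (array([457.2, 262.3]), 17.6, 14.8, -24.8) z [0.0469 0.0512 0.0551]
scr grip 328 (277, 212) (array([690.3, 136.5]), 70.5, 26.7, -81.9) z [0.0541 0.0637 0.0688]
scr foot 1124 (279, 216) (array([690.8, 137.1]), 140.4, 62.3, -81.9) z [0.019  0.0245 0.0308]
scr all 1459 (279, 215) (array([691.7, 137.2]), 140.5, 63.5, -82.1) z [0.0196 0.0258 0.0661]
mat 262 (307, 223) (array([688.8,  83.5]), 78.5, 66.4, 6.7) z [-0.0035  0.0016  0.0059]
mat 184 (271, 233) (array([649.5, 157.7]), 91.5, 15.9, -82.5) z [-0.0038  0.0011  0.006 ]
rack 2453 (414, 311) (array([ 466.9, -187.2]), 200.0, 90.7, -88.0) z [0.0358 0.0404 0.0449]
slots 260 (441, 310) (array([ 469.6, -250.6]), 6
[... 1258 characters left out ...]
ray([ 496.6, -585.8]), 8.6, 6.8, 26.2) z [0.0065 0.0129 0.019 ]
forkbase 62 (532, 305) (array([ 486.2, -481.4]), 25.9, 24.9, -77.3) z [0.0067 0.012  0.0167]
forkbase 190 (545, 315) (array([ 460.4, -509.4]), 71.1, 17.3, -78.1) z [0.0083 0.0126 0.0174]
tin 297 (350, 189) (array([749.9, -32.8]), 46.0, 44.9, 1.0) z [0.0539 0.0605 0.0654]
bottle 23 (375, 159) (array([812.3, -91.1]), 21.5, 6.9, 0.4) z [0.0217 0.0294 0.0355]
bottle 653 (392, 174) (array([ 776.5, -127.6]), 74.4, 57.5, -17.5) z [0.0353 0.0907 0.1321]
spanner 569 (439, 207) (array([ 727.3, -253.9]), 169.8, 37.8, -18.9) z [0.0023 0.0078 0.0131]
spanner 46 (417, 236) (array([ 651.5, -200.8]), 17.2, 17.1, 1.0) z [-0.0008  0.0739  0.0797]
```

>>> servo_tool([
  {"slide": [0,0,5],"rot": [0,0,0]},
  {"slide": [2,3.5,9],"rot": [0,0,6]},
  {"slide": [4.5,8,10],"rot": [0,0,12]},
  {"slide": [7,12.5,10],"rot": [0,0,18]},
  {"slide": [9.5,17,10],"rot": [0,0,24]},
  {"slide": [12,21.5,10],"rot": [0,0,30]},
  {"slide": [14.5,26,10],"rot": [0,0,36]},
  {"slide": [17,30.5,10],"rot": [0,0,42]},
  {"slide": [19.5,35,10],"rot": [0,0,48]},
  {"slide": [22,39.5,10],"rot": [0,0,54]},
], hand=0.8)

```text
t: 1.1
ee_pos: [0.5037, -0.1991, 0.2997]
eef_rot: [[0.157, 0.988, -0.002], [0.988, -0.157, -0.0], [-0.0, -0.002, -1.0]]
wrist_force: [1.0, 0.4, -0.6]
gripper_width: 0.0684
```

```bash
python3 - <<'E'
from h import *
c=camera_info("top");z=np.load("top0.npz");im=z['im'];P=cloud(c,z['d']);Z=P[...,2]
m=np.zeros(Z.shape,bool);m[190:245,240:325]=1;m&=(im.max(2)<60)&(Z<.008)
v,u=np.nonzero(m);p=onplane(c,np.c_[u,v],0)[:,:2]*1000
a=np.radians(8.0);ex=np.array([np.cos(a),np.sin(a)]);ey=np.array([-np.sin(a),np.cos(a)])
X,Y=p@ex,p@ey; print("mat X",np.percentile(X,[0,1,5,99,100]),"Y",np.percentile(Y,[0,1,5,95,99,100]))
s=np.array([690.8,137.1]);print("scraper",s@ex,s@ey)
xm=np.percentile(X,.5)-1+42; ym=np.percentile(Y,.5)-1+82; print("mat centre",xm*ex+ym*ey)
# fork: prong pixels
f=np.zeros(Z.shape,bool);f[270:330,500:580]=1;f&=Z>.165
for col in range(512,576,2):
    r=np.nonzero(f[:,col])[0]; print(col,r.min() if len(r) else '',r.max() if len(r) else '',len(r),end='; ')
big=cv2.resize(im[270:335,500:585][:,:,::-1],None,fx=8,fy=8,interpolation=cv2.INTER_CUBIC);cv2.imwrite("pics/fork.png",big)
E
```

```text
mat X [654.14952557 655.82254598 657.70163936 728.81150458 732.22892273] Y [-46.82174416 -46.04041994 -44.36155611 100.48144483 109.41984139
 111.47855733]
scraper 703.1578140283017 39.62497408125609
mat centre [684.5746443  131.17870143]
512 295 298 2; 514 300 303 4; 516 300 303 4; 518 300 317 8; 520 299 317 8; 522 299 323 9; 524 298 316 8; 526 298 316 8; 528 298 316 9; 530 297 315 8; 532 281 315 9; 534 296 314 8; 536 296 314 8; 538 295 313 9; 540 280 327 13; 542 295 313 19; 544 294 320 20; 546 294 313 20; 548 275 311 20; 550 293 311 19; 552 293 324 20; 554 292 310 19; 556 292 310 19; 558 293 309 17; 560 293 309 16; 562 271 306 18; 564 292 306 15; 566 292 306 15; 568 291 305 15; 570 291 305 15; 572 294 305 12; 574 302 304 3;
```

View pics/fork.png

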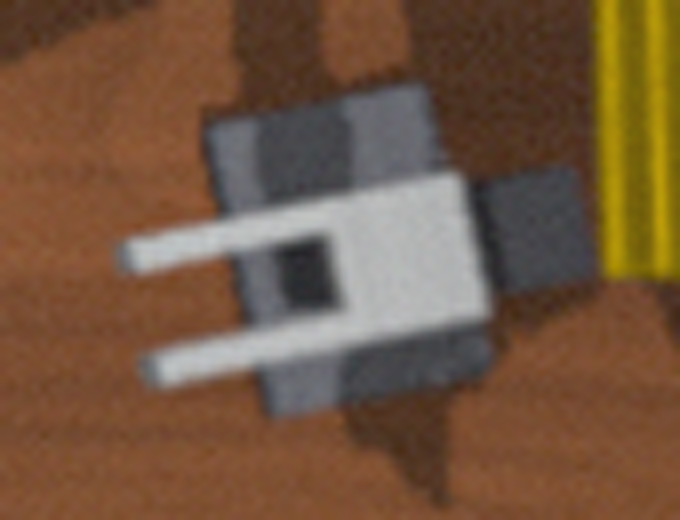

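The crop shows the fork's two prong tips at crop (118,258) and (145,373). The closed end of the gap is near (338,272). Next I'll go to the scraper.

>>> servo_tool([
  {"slide": [2.3,4.2,0],"rot": [0,0,2]},
  {"slide": [4.6,8.4,-2],"rot": [0,0,4]},
  {"slide": [7,12.6,-5],"rot": [0,0,6]},
  {"slide": [9.3,16.8,-8],"rot": [0,0,8]},
  {"slide": [11.7,21,-11],"rot": [0,0,10]},
  {"slide": [14,25.2,-14],"rot": [0,0,12]},
  {"slide": [16.3,29.4,-16],"rot": [0,0,14]},
  {"slide": [18.7,33.6,-17],"rot": [0,0,17]},
  {"slide": [18.7,33.6,-17],"rot": [0,0,17]},
  {"slide": [18.7,33.6,-17],"rot": [0,0,17]},
])

```text
t: 2.1
ee_pos: [0.6892, 0.1432, 0.1265]
eef_rot: [[-0.146, 0.989, -0.007], [0.989, 0.146, 0.003], [0.004, -0.006, -1.0]]
wrist_force: [-0.4, 1.1, 0.6]
gripper_width: 0.0682
```

```bash
python3 - <<'E'
from h import *
c=camera_info("top")
q=lambda x,y:((x+.5)/8-.5+500,(y+.5)/8-.5+270)
ce=onplane(c,[q(338,272)],.185)[0,:2];t=[onplane(c,[q(*k)],.190)[0,:2] for k in [(118,258),(145,373)]]
t=np.array(t);tm=t.mean(0);d=ce-tm;L=np.linalg.norm(d);d/=L
pn=np.array([-d[1],d[0]]); print("ce",ce,"tips",t,"len",L,"ang",np.degrees(np.arctan2(d[1],d[0])),"tip gap skew",(t[0]-t[1])@d)
print("seat",ce-.018*d, tm+.038*d, "edges of gap",)
E
```

```text
ce [ 0.48250045 -0.43731784] tips [[ 0.48524934 -0.3767819 ]
 [ 0.45537941 -0.38347189]] len 0.0584748217850678 ang -77.9714769545825 tip gap skew -0.0003182530069962966
seat [ 0.47874927 -0.41971305] [ 0.47823352 -0.41729256] edges of gap
```

>>> servo_tool([
  {"slide": [0.1,-0.4,-2],"rot": [0,0,0]},
  {"slide": [0.1,-0.5,-4.5],"rot": [0,0,0]},
  {"slide": [0.1,-0.5,-7],"rot": [0,0,0]},
  {"slide": [0.1,-0.5,-8.5],"rot": [0,0,0]},
  {"slide": [0.1,-0.5,-9.4],"rot": [0,0,0]},
  {"slide": [0.1,-0.5,-9.4],"rot": [0,0,0]},
  {"slide": [0.1,-0.5,-9.4],"rot": [0,0,0]},
])

```text
t: 2.8
ee_pos: [0.6909, 0.1382, 0.0336]
eef_rot: [[-0.146, 0.989, -0.005], [0.989, 0.146, 0.003], [0.004, -0.005, -1.0]]
wrist_force: [0.8, -0.1, -0.4]
gripper_width: 0.0685
```

>>> servo_tool([
  {"slide": [0,0,0],"rot": [0,0,0]},
  {"slide": [0,0,0],"rot": [0,0,0]},
  {"slide": [0,0,0],"rot": [0,0,0]},
  {"slide": [0,0,0],"rot": [0,0,0]},
  {"slide": [0,0,0],"rot": [0,0,0]},
  {"slide": [0,0,0],"rot": [0,0,0]},
  {"slide": [0,0,0],"rot": [0,0,0]},
  {"slide": [0,0,0],"rot": [0,0,0]},
], hand=0, grip_force=70)

```text
t: 3.6
ee_pos: [0.691, 0.1382, 0.0338]
eef_rot: [[-0.146, 0.989, -0.005], [0.989, 0.146, 0.003], [0.004, -0.004, -1.0]]
wrist_force: [0.4, 0.1, 2.5]
gripper_width: -0.0002
```

The jaws shut on nothing, so I'll look.

```bash
python3 - <<'E'
from h import *
im,d=get_image("scene"); a=im[200:400,220:480]
im2,d2=get_image("wrist"); np.savez("top1.npz",im=im2,d=d2)
o=np.hstack([cv2.resize(a,(520,400)),cv2.resize(im2,(280,400))]);cv2.imwrite("pics/p4.png",o[:,:,::-1])
E
```

```text
(no output)
```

View pics/p4.png

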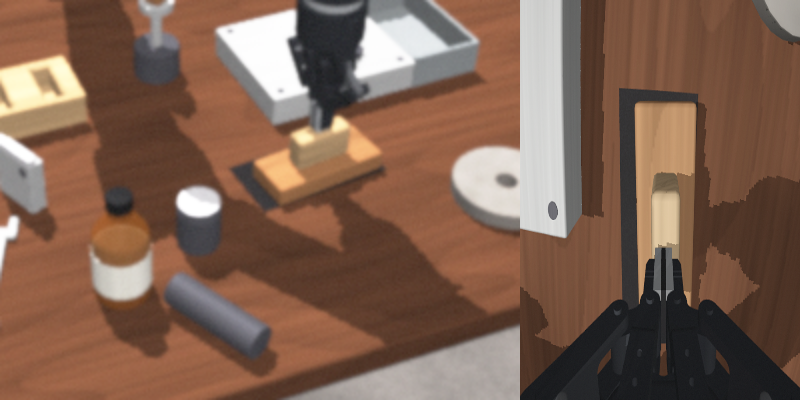

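```bash
python3 - <<'E'
from h import *
c=camera_info("wrist");z=np.load("top1.npz");im=z['im'];P=cloud(c,z['d']);Z=P[...,2]
print("cam",-c['extrinsics'][:3,:3].T@c['extrinsics'][:3,3],sense()['ee_pos'])
hs=cv2.cvtColor(im,cv2.COLOR_RGB2HSV)
m=(hs[...,1]>50)&(Z>.055)&(Z<.075)&(np.hypot(P[...,0]-.69,P[...,1]-.137)<.13)
for b in blobs(m,50): print("grip",b.sum(),rect(P[b]),np.median(Z[b]))
m=(hs[...,1]>50)&(Z>.015)&(Z<.033)&(np.hypot(P[...,0]-.69,P[...,1]-.137)<.13)
for b in blobs(m,200): print("foot",b.sum(),rect(P[b]),P[b].min(0),P[b].max(0))
m=(im.max(2)<90)&(abs(Z)<.006)&(np.hypot(P[...,0]-.69,P[...,1]-.137)<.13)
for b in blobs(m,200): print("mat",b.sum(),rect(P[b]))
E
```

```text
cam [0.68078547 0.21353466 0.20655963] [0.69093848 0.13823804 0.03380825]
grip 5080 (array([690.5, 156.9]), 33.2, 25.7, -84.8) 0.06301813589957175
foot 20792 (array([691.7, 148.8]), 118.6, 60.5, -81.8) [0.65424061 0.08773374 0.01656947] [0.72933699 0.21125585 0.03299295]
mat 10957 (array([605.1, 184. ]), 116.2, 27.0, -87.4)
mat 28660 (array([729.8, 145.9]), 178.9, 142.8, 6.2)
mat 1002 (array([803.2,  86.3]), 38.2, 19.1, 41.2)
mat 430 (array([706.6,  27.4]), 24.0, 11.5, -76.4)
```

```bash
python3 - <<'E'
from h import *
c=camera_info("wrist");z=np.load("top1.npz");im=z['im'];P=cloud(c,z['d'])
for v in range(190,420,12): print(v,[ (np.round(P[v,u]*1000).astype(int).tolist(),im[v,u].tolist()) for u in (318,327,336)])
cv2.imwrite("pics/p5.png",cv2.resize(im[180:420,220:440][:,:,::-1],None,fx=2.5,fy=2.5))
s=sense();print(s['qpos'],s['gripper_width'])
E
```

```text
190 [([681, 179, 24], [190, 147, 107]), ([685, 179, 24], [197, 152, 111]), ([689, 179, 23], [193, 149, 108])]
202 [([682, 173, 23], [189, 146, 105]), ([686, 173, 22], [196, 152, 110]), ([690, 174, 22], [193, 150, 110])]
214 [([683, 172, 39], [112, 96, 73]), ([686, 173, 41], [108, 91, 69]), ([690, 173, 39], [112, 95, 73])]
226 [([683, 172, 58], [114, 97, 73]), ([686, 172, 57], [123, 104, 80]), ([689, 173, 58], [121, 102, 79])]
238 [([683, 170, 64], [213, 189, 152]), ([687, 170, 63], [207, 184, 147]), ([690, 170, 63], [214, 189, 153])]
250 [([684, 165, 63], [220, 195, 159]), ([687, 165, 63], [219, 194, 157]), ([690, 166, 64], [224, 199, 163])]
262 [([685, 161, 64], [220, 195, 158]), ([688, 161, 64], [219, 194, 157]), ([691, 162, 64], [223, 199, 162])]
274 [([685, 156, 64], [220, 196, 159]), ([688, 157, 64], [217, 194, 157]), ([692, 157, 65], [224, 199, 162])]
286 [([686, 151, 63], [218, 196, 157]), ([689, 152, 63], [217, 194, 157]), ([692, 153, 64], [224, 199, 163])]
298 [([686, 150, 69], [103, 105, 107]), ([690, 150, 69], [19, 21, 23]), ([693, 150, 68], [96, 99, 102])]
310 [([687, 149
[... 434 characters left out ...]
7, 30]), ([690, 147, 102], [44, 47, 46]), ([692, 151, 108], [23, 25, 27])]
370 [([687, 150, 113], [29, 31, 34]), ([691, 143, 101], [42, 42, 43]), ([692, 150, 111], [24, 24, 24])]
382 [([688, 147, 114], [27, 29, 31]), ([691, 138, 101], [42, 42, 44]), ([693, 146, 111], [25, 27, 29])]
394 [([689, 141, 111], [37, 39, 42]), ([692, 134, 100], [45, 44, 45]), ([693, 142, 110], [28, 31, 32])]
406 [([689, 138, 111], [35, 36, 40]), ([693, 130, 101], [41, 41, 43]), ([694, 138, 111], [26, 27, 29])]
418 [([690, 134, 111], [37, 37, 41]), ([705, 41, 0], [121, 81, 60]), ([695, 134, 111], [27, 27, 30])]
[ 0.18716817  0.63011345 -0.60074245  1.45494508  0.36429465  1.1737452
 -0.31997309] 0.0002075155045812574
```

View pics/p5.png

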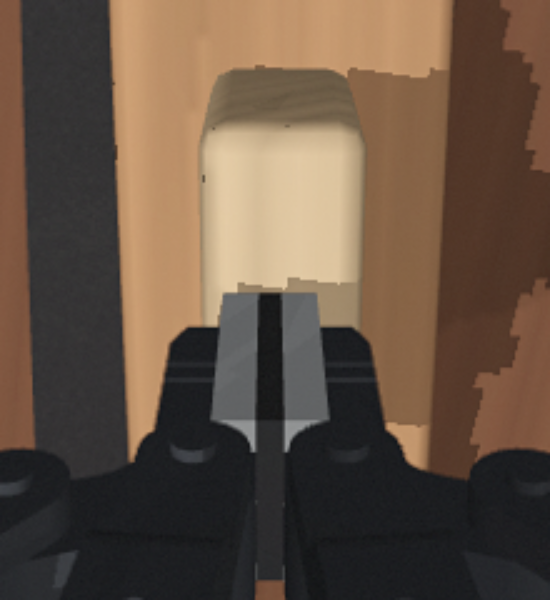

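>>> servo_tool([
  {"slide": [0,0,1.5],"rot": [0,0,0]},
  {"slide": [0,0,3],"rot": [0,0,0]},
  {"slide": [0,0,3],"rot": [0,0,0]},
  {"slide": [0,0,3],"rot": [0,0,0]},
])

```text
t: 4.1
ee_pos: [0.6915, 0.1384, 0.0649]
eef_rot: [[-0.146, 0.989, -0.003], [0.989, 0.146, 0.004], [0.004, -0.003, -1.0]]
wrist_force: [0.5, 0.3, -0.7]
gripper_width: 0.0
```

```bash
python3 - <<'E'
from h import *
s=sense();c=camera_info("wrist");im,d=get_image("wrist");P=cloud(c,d)
print(s['ee_pos'],s['gripper_width'],s['wrist_force'])
for v in range(240,420,8): print(v,[ (np.round(P[v,u]*1000).astype(int).tolist(),int(im[v,u].mean())) for u in (318,327,336)])
c=camera_info("scene");im,d=get_image("scene")
for q in [(.691,.138,.064),(.691,.138,.095)]:
    E=c['extrinsics'];p,_=cv2.projectPoints(np.array([q]),cv2.Rodrigues(E[:3,:3])[0],E[:3,3],K(c),c['dist_coeffs']);print(q,p.ravel())
cv2.imwrite("pics/p6.png",cv2.resize(im[200:330,310:450][:,:,::-1],None,fx=4,fy=4))
E
```

```text
[0.69147427 0.13842623 0.06486581] 3.3480892823577355e-06 [ 0.46313998  0.33253429 -0.65635001]
240 [([685, 159, 64], 190), ([688, 159, 63], 188), ([692, 160, 64], 195)]
248 [([685, 156, 63], 189), ([689, 156, 64], 188), ([693, 157, 63], 195)]
256 [([686, 152, 64], 190), ([689, 153, 64], 188), ([693, 154, 65], 194)]
264 [([686, 148, 63], 190), ([690, 149, 64], 188), ([694, 149, 63], 195)]
272 [([687, 145, 64], 189), ([691, 145, 63], 188), ([694, 145, 63], 194)]
280 [([687, 141, 63], 189), ([691, 142, 63], 187), ([695, 142, 63], 194)]
288 [([688, 137, 63], 189), ([692, 138, 63], 187), ([695, 139, 64], 194)]
296 [([688, 133, 62], 191), ([692, 134, 63], 192), ([696, 134, 63], 195)]
304 [([687, 150, 105], 102), ([690, 150, 105], 25), ([693, 150, 104], 98)]
312 [([687, 149, 110], 103), ([690, 150, 110], 25), ([693, 150, 109], 98)]
320 [([687, 150, 117], 102), ([690, 150, 116], 26), ([693, 150, 116], 98)]
328 [([687, 150, 121], 103), ([690, 150, 121], 26), ([693, 150, 121], 97)]
336 [([687, 150, 126], 99), ([690, 150, 126], 25), ([693, 150, 126], 97)]
344 [([688, 149, 130], 97), ([690, 150, 131], 26), ([693, 150, 131], 98)]
352 [([688, 148, 133], 146), ([690, 149, 133], 43), ([693, 149, 133], 144)]
360 [([688, 150, 139], 28), ([691, 146, 133], 43), ([692, 151, 139], 24)]
368 [([688, 150, 143], 26), ([691, 143, 131], 41), ([692, 150, 142], 17)]
376 [([688, 149, 144], 30), ([691, 141, 132], 42), ([693, 148, 142], 23)]
384 [([688, 146, 144], 36), ([692, 138, 133], 44), ([693, 145, 142], 27)]
392 [([689, 143, 143], 39), ([692, 135, 132], 43), ([694, 142, 141], 29)]
400 [([689, 139, 142], 37), ([693, 133, 132], 44), ([694, 141, 142], 29)]
408 [([690, 137, 142], 38), ([693, 130, 132], 42), ([695, 137, 141], 30)]
416 [([690, 135, 143], 39), ([709, 17, -1], 56), ([695, 134, 141], 27)]
(0.691, 0.138, 0.064) [379.87265725 263.9355436 ]
(0.691, 0.138, 0.095) [380.87419007 253.047708  ]
```

View pics/p6.png

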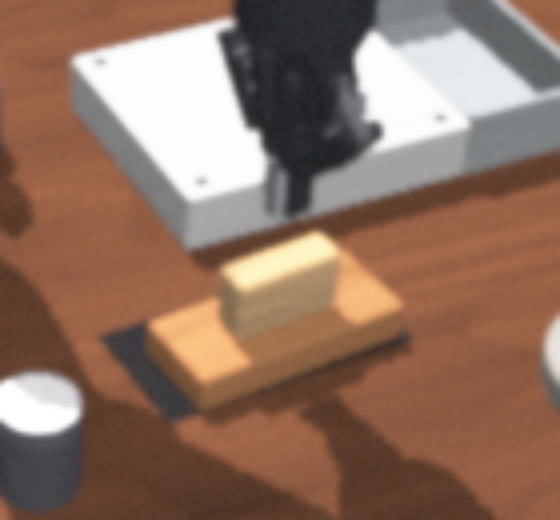

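The fingertips really sit about 3 cm higher than the reported TCP: closed, they are just above the grip top. I'll correct for roughly 31 mm and try again.

>>> servo_tool([
  {"slide": [0,0,0],"rot": [0,0,0]},
  {"slide": [0,0,0],"rot": [0,0,0]},
  {"slide": [0,0,0],"rot": [0,0,0]},
  {"slide": [0,0,-1.5],"rot": [0,0,0]},
  {"slide": [0,0,-3],"rot": [0,0,0]},
  {"slide": [0,0,-4.5],"rot": [0,0,0]},
  {"slide": [0,0,-5.5],"rot": [0,0,0]},
  {"slide": [0,0,-6.2],"rot": [0,0,0]},
  {"slide": [0,0,-6.2],"rot": [0,0,0]},
  {"slide": [0,0,-6.2],"rot": [0,0,0]},
], hand=0.8)

```text
t: 5.2
ee_pos: [0.6909, 0.1383, 0.0017]
eef_rot: [[-0.146, 0.989, -0.005], [0.989, 0.146, 0.003], [0.004, -0.005, -1.0]]
wrist_force: [0.7, 0.9, 0.3]
gripper_width: 0.0683
```

>>> servo_tool([
  {"slide": [0,0,0],"rot": [0,0,0]},
  {"slide": [0,0,0],"rot": [0,0,0]},
  {"slide": [0,0,0],"rot": [0,0,0]},
  {"slide": [0,0,0],"rot": [0,0,0]},
  {"slide": [0,0,0],"rot": [0,0,0]},
  {"slide": [0,0,0],"rot": [0,0,0]},
  {"slide": [0,0,0],"rot": [0,0,0]},
], hand=0, grip_force=70)

```text
t: 5.9
ee_pos: [0.6917, 0.1384, 0.0026]
eef_rot: [[-0.146, 0.989, -0.004], [0.989, 0.146, 0.004], [0.004, -0.003, -1.0]]
wrist_force: [-1.2, -0.5, 5.1]
gripper_width: 0.0229
```

>>> servo_tool([
  {"slide": [0,0,3],"rot": [0,0,0]},
  {"slide": [0,0,7],"rot": [0,0,4]},
  {"slide": [-1,0,10],"rot": [0,0,11]},
  {"slide": [-3,0,10],"rot": [0,0,19]},
  {"slide": [-5,0,10],"rot": [0,0,27]},
  {"slide": [-7,0,10],"rot": [0,0,35]},
  {"slide": [-9,0,10],"rot": [0,0,43]},
  {"slide": [-11,0.2,10],"rot": [0,0,51]},
  {"slide": [-13,0.3,10],"rot": [0,0,59]},
  {"slide": [-15,0.4,10],"rot": [0,0,67]},
])

```text
t: 6.9
ee_pos: [0.5394, 0.1419, 0.1012]
eef_rot: [[-0.969, 0.247, -0.008], [0.247, 0.969, -0.003], [0.007, -0.004, -1.0]]
wrist_force: [0.2, 0.1, -2.2]
gripper_width: 0.0233
```

```bash
python3 -c "
from cell import *
s=sense();print(s['qpos'],s['ee_pos'],s['eef_rot'])"
```

```text
[ 0.49957028  0.34124396 -0.94498267  1.77377518  0.29595936  1.18691842
  0.78825472] [0.5394347  0.14191851 0.10115045] [[-0.96899314  0.24696346 -0.00783249]
 [ 0.24698968  0.96901472 -0.00256326]
 [ 0.00695676 -0.00441832 -0.99996604]]
```

>>> servo_tool([
  {"slide": [-1.5,0.1,0],"rot": [0,0,8]},
  {"slide": [-2.9,0.2,0],"rot": [0,0,16]},
  {"slide": [-2.9,0.2,-1],"rot": [0,0,17.2]},
  {"slide": [-2.9,0.2,-2.5],"rot": [0,0,17.2]},
  {"slide": [-2.9,0.2,-4],"rot": [0,0,17.2]},
  {"slide": [-2.9,0.2,-5],"rot": [0,0,17.2]},
  {"slide": [-2.9,0.2,-5.5],"rot": [0,0,17.2]},
  {"slide": [-2.9,0.2,-5.8],"rot": [0,0,17.2]},
  {"slide": [-2.9,0.2,-5.8],"rot": [0,0,17.2]},
  {"slide": [-2.9,0.2,-5.8],"rot": [0,0,17.2]},
])

```text
t: 7.9
ee_pos: [0.511, 0.1443, 0.0434]
eef_rot: [[-0.999, -0.051, -0.006], [-0.051, 0.999, -0.004], [0.006, -0.004, -1.0]]
wrist_force: [-0.8, -0.2, -2.3]
gripper_width: 0.023
```

>>> servo_tool([
  {"slide": [0,0,0],"rot": [0,0,0]},
  {"slide": [0,0,0],"rot": [0,0,0]},
  {"slide": [0,0,0],"rot": [0,0,0]},
])

```text
t: 8.2
ee_pos: [0.5111, 0.1443, 0.0436]
eef_rot: [[-0.999, -0.051, -0.005], [-0.051, 0.999, -0.004], [0.006, -0.004, -1.0]]
wrist_force: [-0.8, 1.3, -2.8]
gripper_width: 0.0232
```

>>> servo_tool([
  {"slide": [0,0.5,-0.1],"rot": [0,0,0]},
  {"slide": [-0.1,1.2,-0.1],"rot": [0,0,0]},
  {"slide": [-0.1,2,-0.1],"rot": [0,0,0]},
  {"slide": [-0.1,2.8,-0.1],"rot": [0,0,0]},
  {"slide": [-0.2,3.6,-0.1],"rot": [0,0,0]},
  {"slide": [-0.2,4.4,-0.1],"rot": [0,0,0]},
  {"slide": [-0.3,5.2,-0.1],"rot": [0,0,0]},
  {"slide": [-0.3,6,-0.1],"rot": [0,0,0]},
  {"slide": [-0.3,6.8,-0.1],"rot": [0,0,0]},
  {"slide": [-0.4,7.6,-0.1],"rot": [0,0,0]},
])

```text
t: 9.2
ee_pos: [0.5074, 0.2207, 0.0427]
eef_rot: [[-0.999, -0.05, -0.005], [-0.05, 0.999, -0.005], [0.005, -0.004, -1.0]]
wrist_force: [-0.1, -2.5, 0.6]
gripper_width: 0.0227
```

>>> servo_tool([
  {"slide": [0,0.8,0],"rot": [0,0,0]},
  {"slide": [-0.1,1.6,0],"rot": [0,0,0]},
  {"slide": [-0.1,2.4,0],"rot": [0,0,0]},
  {"slide": [-0.2,3.2,0],"rot": [0,0,0]},
  {"slide": [-0.2,4,0],"rot": [0,0,0]},
  {"slide": [-0.2,4.8,0],"rot": [0,0,0]},
  {"slide": [-0.3,5.6,0],"rot": [0,0,0]},
  {"slide": [-0.3,6.4,0],"rot": [0,0,0]},
  {"slide": [-0.4,7.2,0],"rot": [0,0,0]},
  {"slide": [-0.4,8,0],"rot": [0,0,0]},
])

```text
t: 10.2
ee_pos: [0.5031, 0.3016, 0.0426]
eef_rot: [[-0.999, -0.05, -0.005], [-0.05, 0.999, -0.004], [0.005, -0.004, -1.0]]
wrist_force: [0.9, -1.9, 0.8]
gripper_width: 0.0229
```

>>> servo_tool([
  {"slide": [0,0.5,0],"rot": [0,0,0]},
  {"slide": [-0.1,1,0],"rot": [0,0,0]},
  {"slide": [-0.1,1,0],"rot": [0,0,0]},
  {"slide": [0,0,0.5],"rot": [0,0,0]},
  {"slide": [0.2,-3,3],"rot": [0,0,0]},
  {"slide": [0.5,-6,7],"rot": [0,0,0]},
  {"slide": [1,-10,9],"rot": [0,0,0]},
  {"slide": [1,-14,9],"rot": [0,0,0]},
  {"slide": [1,-17,9],"rot": [0,0,0]},
  {"slide": [1,-17,9],"rot": [0,0,0]},
])

```text
t: 11.2
ee_pos: [0.5135, 0.124, 0.1321]
eef_rot: [[-0.999, -0.041, -0.006], [-0.041, 0.999, -0.009], [0.007, -0.009, -1.0]]
wrist_force: [-0.1, -0.9, -2.6]
gripper_width: 0.0227
```

```bash
python3 - <<'E'
from h import *
c=camera_info("top");im,d=get_image("top");P=cloud(c,d)
a=np.radians(92.85);ex=np.array([np.cos(a),np.sin(a)]);ey=np.array([-np.sin(a),np.cos(a)]);o=np.array([.5058,.2201])
r=P[...,:2]-o;bx=r@ex;by=r@ey
m=(bx>-.05)&(bx<.19)&(abs(by)<.08)&(im.max(2)<130)
for b in blobs(m,8):
    print(b.sum(),np.round([bx[b].mean(),by[b].mean(),P[b][:,2].mean()],3),[int(k.mean()) for k in np.nonzero(b)])
cv2.imwrite("pics/p7.png",cv2.resize(im[240:345,145:300][:,:,::-1],None,fx=4,fy=4))
E
```

```text
64 [-0.046 -0.017  0.552] [257, 213]
67 [ 0.114 -0.034  0.017] [278, 195]
45 [0.113 0.054 0.015] [315, 196]
8 [0.189 0.068 0.006] [322, 166]
```

View pics/p7.png

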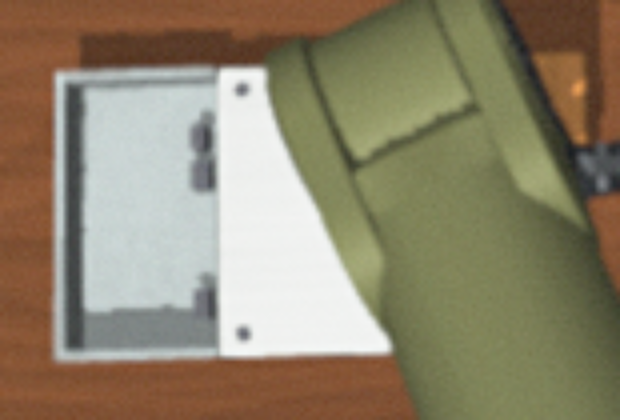

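The picture shows all three chips on the tray floor at crop (200,135), (203,172) and (205,298). Next the scraper goes back to its mat.

>>> servo_tool([
  {"slide": [1,0,0],"rot": [0,0,-8]},
  {"slide": [3,0,0],"rot": [0,0,-16]},
  {"slide": [5,0,0],"rot": [0,0,-24]},
  {"slide": [7,0.2,0],"rot": [0,0,-32]},
  {"slide": [9,0.4,0],"rot": [0,0,-40]},
  {"slide": [11,0.5,0],"rot": [0,0,-48]},
  {"slide": [13,0.6,0],"rot": [0,0,-56]},
  {"slide": [15,0.7,0],"rot": [0,0,-64]},
  {"slide": [17.1,0.8,0],"rot": [0,0,-72]},
  {"slide": [17.1,0.8,0],"rot": [0,0,-80]},
])

```text
t: 12.25
ee_pos: [0.6857, 0.1363, 0.1311]
eef_rot: [[-0.211, 0.977, -0.008], [0.977, 0.211, 0.007], [0.008, -0.006, -1.0]]
wrist_force: [-0.1, 0.1, -2.8]
gripper_width: 0.0227
```

>>> servo_tool([
  {"slide": [0,-0.4,-3],"rot": [0,0,-4.2]},
  {"slide": [0,-0.4,-6],"rot": [0,0,-4.2]},
  {"slide": [0,-0.4,-9],"rot": [0,0,-4.2]},
  {"slide": [0,-0.4,-11],"rot": [0,0,-4.2]},
  {"slide": [0,-0.4,-12],"rot": [0,0,-4.2]},
  {"slide": [0,-0.4,-12.5],"rot": [0,0,-4.2]},
  {"slide": [0,-0.4,-12.8],"rot": [0,0,-4.2]},
  {"slide": [0,-0.4,-12.9],"rot": [0,0,-4.2]},
  {"slide": [0,-0.4,-12.9],"rot": [0,0,-4.2]},
  {"slide": [0,-0.4,-12.9],"rot": [0,0,-4.2]},
])

```text
t: 13.25
ee_pos: [0.6864, 0.1325, 0.0031]
eef_rot: [[-0.139, 0.99, -0.005], [0.99, 0.139, 0.007], [0.008, -0.004, -1.0]]
wrist_force: [1.3, 0.1, -2.0]
gripper_width: 0.0233
```

>>> servo_tool([
  {"slide": [0,0,-0.1],"rot": [0,0,0]},
  {"slide": [0,0,-0.1],"rot": [0,0,0]},
  {"slide": [0,0,-0.1],"rot": [0,0,0]},
  {"slide": [0,0,0],"rot": [0,0,0]},
  {"slide": [0,0,0],"rot": [0,0,0]},
  {"slide": [0,0,2],"rot": [0,0,0]},
  {"slide": [0,0,5],"rot": [0,0,0]},
  {"slide": [0,0,9],"rot": [0,0,0]},
  {"slide": [0,0,12],"rot": [0,0,0]},
  {"slide": [0,0,15],"rot": [0,0,0]},
], hand=0.6)

```text
t: 14.25
ee_pos: [0.6864, 0.1326, 0.1549]
eef_rot: [[-0.139, 0.99, -0.005], [0.99, 0.139, 0.007], [0.008, -0.004, -1.0]]
wrist_force: [-0.1, 0.1, -0.5]
gripper_width: 0.0514
```

>>> servo_tool([
  {"slide": [-2,-1,3],"rot": [0,0,3]},
  {"slide": [-5,-2,6],"rot": [0,0,6]},
  {"slide": [-8,-3.3,6],"rot": [0,0,9]},
  {"slide": [-11.5,-4.8,6],"rot": [0,0,13]},
  {"slide": [-15,-6.2,6],"rot": [0,0,17]},
  {"slide": [-18.5,-7.7,6],"rot": [0,0,21]},
  {"slide": [-22,-9.1,6],"rot": [0,0,24]},
  {"slide": [-24.6,-10.2,6],"rot": [0,0,27]},
  {"slide": [-24.6,-10.2,6],"rot": [0,0,27]},
  {"slide": [-24.6,-10.2,6],"rot": [0,0,27]},
])

```text
t: 15.25
ee_pos: [0.4407, 0.0305, 0.2154]
eef_rot: [[-0.573, 0.82, -0.006], [0.82, 0.573, 0.003], [0.006, -0.003, -1.0]]
wrist_force: [0.9, 0.7, 0.5]
gripper_width: 0.0509
```

```bash
python3 - <<'E'
from h import *
s=sense();c=camera_info("wrist");im,d=get_image("wrist");P=cloud(c,d);Z=P[...,2]
y=s['eef_rot'][:,1];print(s['ee_pos'],np.degrees(np.arctan2(y[1],y[0])),s['qpos'])
m=(Z>.135)&(Z<.155)&(np.hypot(P[...,0]-.44,P[...,1]-.03)<.035)
for b in blobs(m,50):
    v,u=np.nonzero(b); print("grip",b.sum(),rect(onplane(c,np.c_[u,v],.145)),np.median(Z[b]),u.mean(),v.mean())
m=(Z>.095)&(Z<.125)&(np.hypot(P[...,0]-.44,P[...,1]-.03)<.035)
for b in blobs(m,50):
    v,u=np.nonzero(b); print("collar",b.sum(),rect(onplane(c,np.c_[u,v],.11)),np.median(Z[b]))
cv2.imwrite("pics/p8.png",im[:,:,::-1])
E
```

```text
[0.44074388 0.03045678 0.21544628] 34.934585186169315 [ 0.65260479 -0.13342659 -0.70499256  1.88612451 -0.09179587  1.36364847
  0.58114137]
grip 1598 (array([438.7,  32.2]), 24.6, 23.2, -55.0) 0.14411837567845032 325.4561952440551 235.1558197747184
collar 1804 (array([437.7,  33.5]), 43.5, 40.2, 33.5) 0.10941754276884029
```

View pics/p8.png

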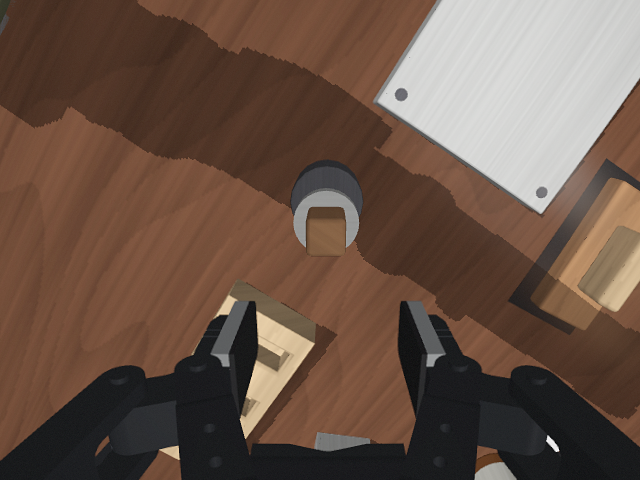

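>>> servo_tool([
  {"slide": [-0.1,0.1,-3],"rot": [0,0,0]},
  {"slide": [-0.1,0.1,-6],"rot": [0,0,0]},
  {"slide": [-0.1,0.1,-9],"rot": [0,0,0]},
  {"slide": [-0.1,0.1,-11],"rot": [0,0,0]},
  {"slide": [-0.1,0.1,-12.5],"rot": [0,0,0]},
  {"slide": [-0.1,0.1,-13],"rot": [0,0,0]},
  {"slide": [-0.1,0.1,-13.1],"rot": [0,0,0]},
  {"slide": [-0.1,0.1,-13.1],"rot": [0,0,0]},
])

```text
t: 16.1
ee_pos: [0.441, 0.0325, 0.0848]
eef_rot: [[-0.574, 0.819, -0.005], [0.819, 0.574, 0.005], [0.007, -0.001, -1.0]]
wrist_force: [-0.2, 0.6, 0.1]
gripper_width: 0.0514
```

>>> servo_tool([
  {"slide": [0,0,0],"rot": [0,0,0]},
  {"slide": [0,0,0],"rot": [0,0,0]},
  {"slide": [0,0,0],"rot": [0,0,0]},
  {"slide": [0,0,0],"rot": [0,0,0]},
  {"slide": [0,0,0],"rot": [0,0,0]},
  {"slide": [0,0,0],"rot": [0,0,0]},
], hand=0, grip_force=80)

```text
t: 16.7
ee_pos: [0.441, 0.0319, 0.0857]
eef_rot: [[-0.574, 0.819, -0.005], [0.819, 0.574, 0.004], [0.006, -0.002, -1.0]]
wrist_force: [-2.4, -1.2, 5.2]
gripper_width: 0.0226
```

>>> servo_tool([
  {"slide": [0,0,1],"rot": [0,0,0]},
  {"slide": [0,0,3],"rot": [0,0,0]},
  {"slide": [0.5,-0.5,6],"rot": [0,0,-2]},
  {"slide": [1,-2,8.5],"rot": [0,0,-5]},
  {"slide": [1.3,-5,10],"rot": [0,0,-9]},
  {"slide": [1.5,-8,11],"rot": [0,0,-13]},
  {"slide": [1.7,-11,11],"rot": [0,0,-17]},
  {"slide": [1.8,-14,11],"rot": [0,0,-21]},
  {"slide": [1.9,-17,11],"rot": [0,0,-25]},
  {"slide": [2,-20,11],"rot": [0,0,-29]},
])

```text
t: 17.7
ee_pos: [0.4604, -0.1703, 0.1948]
eef_rot: [[-0.099, 0.995, -0.004], [0.995, 0.099, 0.007], [0.007, -0.003, -1.0]]
wrist_force: [0.6, -0.3, -4.0]
gripper_width: 0.0224
```

>>> servo_tool([
  {"slide": [0,-3,0],"rot": [0,0,-4]},
  {"slide": [0,-6,0],"rot": [0,0,-8]},
  {"slide": [0,-9,0],"rot": [0,0,-12]},
  {"slide": [0,-12,0],"rot": [0,0,-16]},
  {"slide": [0,-14,0],"rot": [0,0,-17]},
  {"slide": [0,-14,0],"rot": [0,0,-17]},
  {"slide": [0,-14,0],"rot": [0,0,-17]},
])

```text
t: 18.4
ee_pos: [0.4603, -0.3104, 0.1943]
eef_rot: [[0.197, 0.98, -0.003], [0.98, -0.197, 0.009], [0.009, -0.004, -1.0]]
wrist_force: [0.7, 0.5, -3.2]
gripper_width: 0.0229
```

```bash
python3 - <<'E'
from h import *
s=sense();y=s['eef_rot'][:,1];print(s['ee_pos'],np.degrees(np.arctan2(y[1],y[0])),s['gripper_width'])
c=camera_info("wrist");im,d=get_image("wrist");P=cloud(c,d);Z=P[...,2]
cv2.imwrite("pics/p9.png",im[:,:,::-1])
m=(Z>.17)&(Z<.22)&(P[...,1]<-.36)&(im.min(2)>90)
for b in blobs(m,100):
    v,u=np.nonzero(b); print("prong",b.sum(),rect(onplane(c,np.c_[u,v],.185)),np.median(Z[b]),(u.mean(),v.mean()))
t=np.load("top0.npz");c=camera_info("top");im,d=get_image("top");np.savez("top2.npz",im=im,d=d)
E
```

```text
[ 0.46033993 -0.31038581  0.19428991] -11.354046474001269 0.02288092912347936
prong 886 (array([ 458.3, -393. ]), 30.1, 12.0, -78.0) 0.1841221110289303 (np.float64(355.98532731376974), np.float64(423.86568848758463))
```

View pics/p9.png

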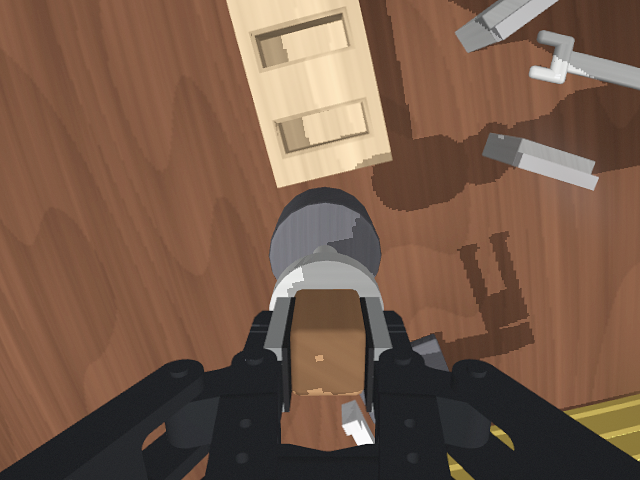

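```bash
python3 - <<'E'
from h import *
s=sense();base=s['ee_pos'][2]-.0857
c=camera_info("wrist");im,d=get_image("wrist");P=cloud(c,d);Z=P[...,2]
m=(Z>base+.135)&(Z<base+.155)&(im[...,0].astype(int)>im[...,2].astype(int)+40)
for b in blobs(m,100): v,u=np.nonzero(b); print("grip",b.sum(),rect(onplane(c,np.c_[u,v],base+.145)),np.median(Z[b])-base)
m=(Z>base+.098)&(Z<base+.116)&(np.hypot(P[...,0]-.46,P[...,1]+.31)<.03)
print("collar z",np.median(Z[m])-base, P[m].min(0),P[m].max(0))
z=np.load("top2.npz");c=camera_info("top");P=cloud(c,z['d']);Z=P[...,2];m=(Z>base+.03)&(Z<base+.116)&(np.hypot(P[...,0]-.46,P[...,1]+.31)<.05)
for b in blobs(m,10): v,u=np.nonzero(b); print("top",b.sum(),rect(P[b]),np.percentile(Z[b],[5,50,95])-base)
E
```

```text
grip 5644 (array([ 461.7, -306. ]), 27.7, 22.5, 79.0) 0.14432067640131233
collar z 0.1095699417983447 [ 0.43941619 -0.31173798  0.20771494] [ 0.48239249 -0.28684369  0.22494233]
top 463 (array([ 458.2, -301.9]), 58.8, 44.8, 5.1) [0.03933547 0.04644644 0.11155746]
```

>>> servo_tool([
  {"slide": [-0.3,-0.5,0],"rot": [0,0,0]},
  {"slide": [-0.5,-1,0],"rot": [0,0,0]},
  {"slide": [-0.2,-2,0],"rot": [0,0,0]},
  {"slide": [0.1,-3.2,0],"rot": [0,0,0]},
  {"slide": [0.4,-4.6,0],"rot": [0,0,0]},
  {"slide": [0.7,-6,0],"rot": [0,0,0]},
  {"slide": [1,-7.4,0],"rot": [0,0,0]},
  {"slide": [1.3,-8.8,0],"rot": [0,0,0]},
  {"slide": [1.6,-10,0],"rot": [0,0,0]},
  {"slide": [1.8,-10.9,0],"rot": [0,0,0]},
])

```text
t: 19.55
ee_pos: [0.479, -0.4194, 0.1945]
eef_rot: [[0.195, 0.981, -0.002], [0.981, -0.195, 0.008], [0.008, -0.004, -1.0]]
wrist_force: [-1.1, 0.5, -4.4]
gripper_width: 0.023
```

>>> servo_tool([
  {"slide": [0,0,0],"rot": [0,0,0]},
  {"slide": [0,0,0],"rot": [0,0,0]},
])

```text
t: 19.75
ee_pos: [0.479, -0.4192, 0.1943]
eef_rot: [[0.195, 0.981, -0.003], [0.981, -0.195, 0.009], [0.008, -0.004, -1.0]]
wrist_force: [-0.5, 0.6, -4.7]
gripper_width: 0.0226
```

```bash
python3 - <<'E'
from h import *
c=camera_info("scene");im,d=get_image("scene")
cv2.imwrite("pics/p10.png",cv2.resize(im[150:330,20:190][:,:,::-1],None,fx=3,fy=3))
E
```

```text
(no output)
```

View pics/p10.png

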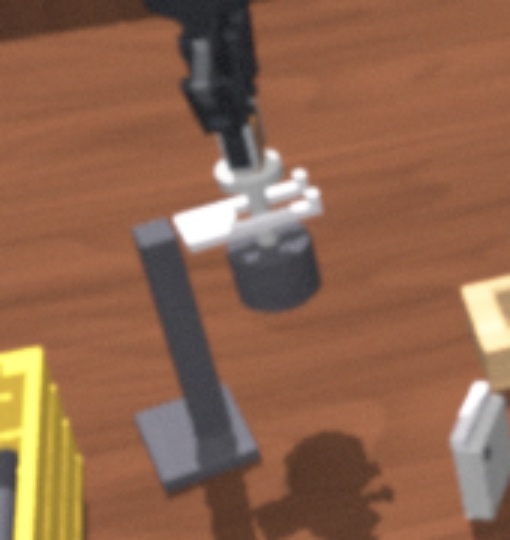

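The picture shows the neck between the prongs, with the collar above them and inside the lips. Next I'll lower it.

>>> servo_tool([
  {"slide": [0,0,-0.7],"rot": [0,0,0]},
  {"slide": [0,0,-1.4],"rot": [0,0,0]},
  {"slide": [0,0,-2],"rot": [0,0,0]},
  {"slide": [0,0,-2.4],"rot": [0,0,0]},
  {"slide": [0,0,-2.7],"rot": [0,0,0]},
  {"slide": [0,0,-3],"rot": [0,0,0]},
  {"slide": [0,0,-3],"rot": [0,0,0]},
  {"slide": [0,0,-3],"rot": [0,0,0]},
])

```text
t: 20.6
ee_pos: [0.4791, -0.4186, 0.1651]
eef_rot: [[0.194, 0.981, -0.002], [0.981, -0.194, 0.009], [0.008, -0.004, -1.0]]
wrist_force: [-2.4, 2.0, 1.9]
gripper_width: 0.023
```

>>> servo_tool([
  {"slide": [0,0,-0.2],"rot": [0,0,0]},
  {"slide": [0,0,-0.4],"rot": [0,0,0]},
  {"slide": [0,0,-0.6],"rot": [0,0,0]},
  {"slide": [0,0,-0.8],"rot": [0,0,0]},
  {"slide": [0,0,-0.8],"rot": [0,0,0]},
  {"slide": [0,0,-0.8],"rot": [0,0,0]},
  {"slide": [0,0,-0.8],"rot": [0,0,0]},
  {"slide": [0,0,-0.8],"rot": [0,0,0]},
])

```text
t: 21.4
ee_pos: [0.4793, -0.4188, 0.1585]
eef_rot: [[0.194, 0.981, -0.001], [0.981, -0.194, 0.008], [0.008, -0.003, -1.0]]
wrist_force: [-4.0, 3.3, 8.6]
gripper_width: 0.0226
```

>>> servo_tool([
  {"slide": [0,0,0.2],"rot": [0,0,0]},
  {"slide": [0,0,0.4],"rot": [0,0,0]},
  {"slide": [0,0,0.6],"rot": [0,0,0]},
  {"slide": [0,0,0.8],"rot": [0,0,0]},
  {"slide": [0,0,0.8],"rot": [0,0,0]},
  {"slide": [0,0,0.8],"rot": [0,0,0]},
])

```text
t: 22.0
ee_pos: [0.4795, -0.4189, 0.1661]
eef_rot: [[0.194, 0.981, -0.001], [0.981, -0.194, 0.008], [0.008, -0.003, -1.0]]
wrist_force: [-1.6, 1.5, -0.1]
gripper_width: 0.0228
```

>>> servo_tool([
  {"slide": [0,0,0],"rot": [0,0,0]},
  {"slide": [0,0,0],"rot": [0,0,0]},
  {"slide": [0,0,0],"rot": [0,0,0]},
  {"slide": [0,0,0],"rot": [0,0,0]},
  {"slide": [0,0,0],"rot": [0,0,0]},
  {"slide": [0,0,1.5],"rot": [0,0,0]},
  {"slide": [0,0,3],"rot": [0,0,0]},
  {"slide": [0,0,5],"rot": [0,0,0]},
  {"slide": [0,0,7],"rot": [0,0,0]},
  {"slide": [0,0,9],"rot": [0,0,0]},
], hand=0.6)

```text
t: 23.0
ee_pos: [0.4799, -0.4192, 0.259]
eef_rot: [[0.194, 0.981, 0.001], [0.981, -0.194, 0.006], [0.006, -0.001, -1.0]]
wrist_force: [0.4, 0.1, -1.2]
gripper_width: 0.0513
```

>>> servo_tool([
  {"slide": [1,1,1],"rot": [0,0,-8]},
  {"slide": [2.5,2,1],"rot": [0,0,-16]},
  {"slide": [4,3.2,1],"rot": [0,0,-24]},
  {"slide": [5.5,4.4,1],"rot": [0,0,-32]},
  {"slide": [7,5.6,1],"rot": [0,0,-40]},
  {"slide": [8.5,6.8,1],"rot": [0,0,-48]},
  {"slide": [10,8,0],"rot": [0,0,-56]},
  {"slide": [11.5,9.2,-1],"rot": [0,0,-64]},
  {"slide": [13,10.4,-2],"rot": [0,0,-72]},
  {"slide": [14.4,11.3,-3],"rot": [0,0,-80]},
])

```text
t: 24.0
ee_pos: [0.6254, -0.3052, 0.2308]
eef_rot: [[1.0, -0.026, 0.009], [-0.026, -1.0, -0.0], [0.009, -0.0, -1.0]]
wrist_force: [0.9, -0.2, 0.3]
gripper_width: 0.0514
```

>>> servo_tool([
  {"slide": [0,0,-2],"rot": [0,0,-8]},
  {"slide": [0,0,-4],"rot": [0,0,-16]},
  {"slide": [0,0,-6],"rot": [0,0,-24]},
  {"slide": [0,0,-7],"rot": [0,0,-25]},
  {"slide": [0,0,-7],"rot": [0,0,-25]},
  {"slide": [0,0,-7],"rot": [0,0,-25]},
])

```text
t: 24.6
ee_pos: [0.626, -0.3055, 0.1623]
eef_rot: [[0.896, -0.444, 0.01], [-0.444, -0.896, -0.004], [0.011, -0.0, -1.0]]
wrist_force: [0.3, 0.3, -0.0]
gripper_width: 0.0512
```

```bash
cat > bl.py <<'E'
from h import *
import sys
def look(x,y,name):
    s=sense();c=camera_info("wrist");im,d=get_image("wrist");P=cloud(c,d);Z=P[...,2]
    t=s['eef_rot'][:,1];print(s['ee_pos'],"tooly",np.degrees(np.arctan2(t[1],t[0])),"j7",s['qpos'][6])
    near=np.hypot(P[...,0]-x,P[...,1]-y)<.05
    for lab,lo,hi,z in [("edge",.072,.081,.076),("all",.02,.081,None)]:
        for b in blobs(near&(Z>lo)&(Z<hi)&(im.min(2)>70),80):
            v,u=np.nonzero(b);print(lab,b.sum(),rect(P[b] if z is None else onplane(c,np.c_[u,v],z)),(int(u.mean()),int(v.mean())))
    cv2.imwrite(name,im[:,:,::-1])
look(float(sys.argv[1]),float(sys.argv[2]),sys.argv[3])
E
python3 bl.py .624 -.306 pics/p11.png
```

```text
[ 0.62601612 -0.30545442  0.16227071] tooly -116.3496727334428 j7 -1.667984384415246
edge 1451 (array([ 624.9, -308. ]), 59.8, 9.7, -25.8) (333, 229)
all 3145 (array([ 626.9, -303.4]), 60.0, 20.1, -26.8) (325, 222)
```

View pics/p11.png

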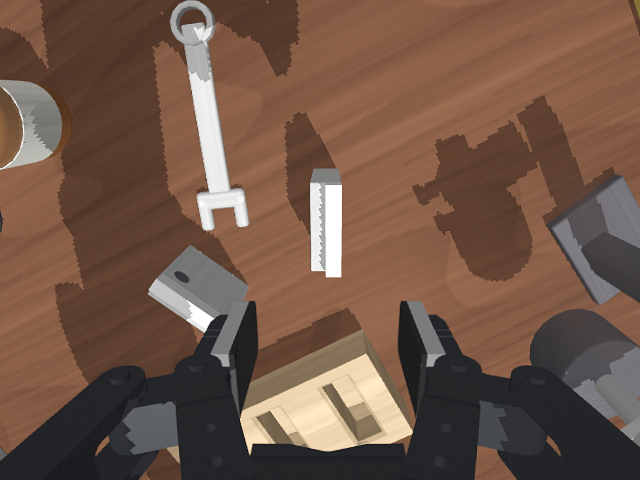

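>>> servo_tool([
  {"slide": [0.1,0.2,-3],"rot": [0,0,0]},
  {"slide": [0.1,0.2,-6],"rot": [0,0,0]},
  {"slide": [0.1,0.2,-9],"rot": [0,0,0]},
  {"slide": [0.1,0.2,-12],"rot": [0,0,0]},
  {"slide": [0.1,0.2,-14],"rot": [0,0,0]},
  {"slide": [0.1,0.2,-15.2],"rot": [0,0,0]},
  {"slide": [0.1,0.2,-15.7],"rot": [0,0,0]},
  {"slide": [0.1,0.2,-15.7],"rot": [0,0,0]},
  {"slide": [0.1,0.2,-15.7],"rot": [0,0,0]},
])

```text
t: 25.55
ee_pos: [0.6284, -0.3041, 0.0074]
eef_rot: [[0.896, -0.444, 0.013], [-0.444, -0.896, -0.006], [0.014, -0.0, -1.0]]
wrist_force: [-0.3, 0.4, 0.3]
gripper_width: 0.0514
```

>>> servo_tool([
  {"slide": [0,0,0],"rot": [0,0,0]},
  {"slide": [0,0,0],"rot": [0,0,0]},
  {"slide": [0,0,0],"rot": [0,0,0]},
  {"slide": [0,0,0],"rot": [0,0,0]},
  {"slide": [0,0,0],"rot": [0,0,0]},
  {"slide": [0,0,0],"rot": [0,0,0]},
], hand=0, grip_force=80)

```text
t: 26.15
ee_pos: [0.6293, -0.3048, 0.009]
eef_rot: [[0.896, -0.444, 0.015], [-0.444, -0.896, -0.007], [0.016, -0.0, -1.0]]
wrist_force: [-0.6, -1.4, 6.2]
gripper_width: 0.0189
```

>>> servo_tool([
  {"slide": [0,0,2],"rot": [0,0,0]},
  {"slide": [0,0,5],"rot": [0,0,3]},
  {"slide": [-1,0.5,9],"rot": [0,0,7]},
  {"slide": [-3,1,12],"rot": [0,0,12]},
  {"slide": [-5,1.5,13],"rot": [0,0,17]},
  {"slide": [-7,2.2,13],"rot": [0,0,22]},
  {"slide": [-7,2.5,13],"rot": [0,0,28.5]},
  {"slide": [-7,2.5,13],"rot": [0,0,28.5]},
  {"slide": [-7,2.5,13],"rot": [0,0,28.5]},
])

```text
t: 27.05
ee_pos: [0.5588, -0.2795, 0.1379]
eef_rot: [[0.999, 0.035, 0.015], [0.035, -0.999, 0.002], [0.015, -0.001, -1.0]]
wrist_force: [-0.3, 0.3, -4.0]
gripper_width: 0.0186
```

```bash
cat > rk.py <<'E'
from h import *
s=sense();c=camera_info("wrist");im,d=get_image("wrist");P=cloud(c,d);Z=P[...,2]
t=s['eef_rot'][:,1];print(s['ee_pos'],"tooly",np.degrees(np.arctan2(t[1],t[0])),"j7",s['qpos'][6],s['wrist_force'])
near=(abs(P[...,0]-.467)<.06)&(abs(P[...,1]+.187)<.115)
m=near&(abs(Z-.04)<.006)
for b in blobs(m,300): print("top",b.sum(),rect(P[b]),P[b].min(0),P[b].max(0))
m=near&(Z<.033)&(Z>.004)
for b in blobs(m,100): v,u=np.nonzero(b);print("slot",b.sum(),rect(onplane(c,np.c_[u,v],.04)),(int(u.mean()),int(v.mean())),(u.min(),u.max(),v.min(),v.max()))
cv2.imwrite("pics/p12.png",im[:,:,::-1])
E
python3 rk.py
```

```text
[ 0.5588109  -0.27952735  0.13787088] tooly -88.01965145900292 j7 -1.1728185087191167 [-0.34820457  0.27470627 -4.01129745]
top 13688 (array([ 466. , -172.4]), 172.9, 91.1, -87.3) [ 0.41646357 -0.2567705   0.03400196] [ 0.51408736 -0.0848789   0.04213786]
slot 3260 (array([ 518.6, -174.1]), 165.6, 11.2, -87.5) (182, 279) (np.int64(61), np.int64(293), np.int64(272), np.int64(287))
slot 2048 (array([ 466.3, -124.8]), 62.0, 22.2, 1.8) (112, 341) (np.int64(92), np.int64(132), np.int64(305), np.int64(379))
slot 1693 (array([ 473.5, -187.5]), 53.4, 22.5, 3.0) (195, 332) (np.int64(177), np.int64(214), np.int64(305), np.int64(371))
```

View pics/p12.png

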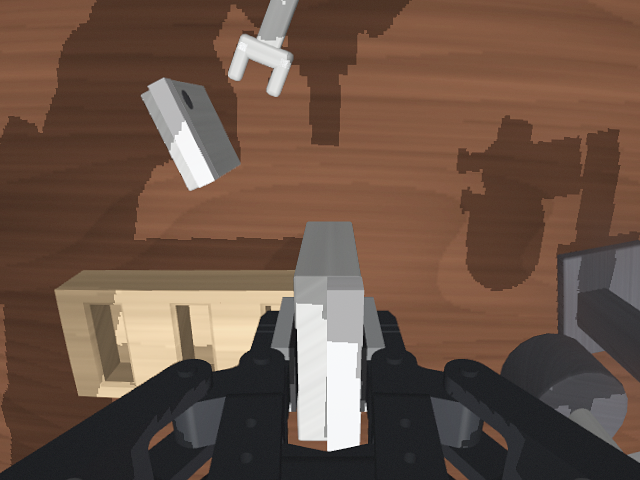

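```bash
python3 - <<'E'
from h import *
s=sense();c=camera_info("wrist");im,d=get_image("wrist");P=cloud(c,d)
p=s['ee_pos'];R=s['eef_rot'];Q=(P-p)@R   # tool frame
v,u=np.mgrid[:480,:640]
m=(u>297)&(u<360)&(v>224)&(v<272);q=Q[m];q=q[(q[:,2]<.06)&(q[:,2]>-.1)]
print("end face toolx",np.median(q[:,0]),np.percentile(q[:,0],[5,95]),"y",q[:,1].min(),q[:,1].max(),"z range",q[:,2].min(),q[:,2].max())
m=(u>297)&(u<362)&(v>280)&(v<445);q=Q[m];q=q[(q[:,2]<.06)&(q[:,2]>-.1)];print("top x",q[:,0].min(),q[:,0].max(),"y",np.percentile(q[:,1],[1,99]),"z",q[:,2].min(),np.median(q[:,2]))
E
```

```text
end face toolx 0.02776500153481768 [0.0272288  0.02827276] y -0.010628011612239046 0.009776893198757469 z range -0.05335803002506291 0.006212670179721842
top x -0.03184024262017991 0.028853583873004206 y [-0.00997034  0.0087558 ] z -0.06832158050132145 -0.06543418227619854
```

>>> servo_tool([
  {"slide": [-2,0.7,0],"rot": [0,0,0]},
  {"slide": [-4.5,1.5,0],"rot": [0,0,0]},
  {"slide": [-7,2.3,0],"rot": [0,0,0]},
  {"slide": [-8.7,2.8,-1],"rot": [0,0,0]},
  {"slide": [-8.7,2.8,-3],"rot": [0,0,0]},
  {"slide": [-8.7,2.8,-5],"rot": [0,0,0]},
  {"slide": [-8.7,2.8,-7],"rot": [0,0,0]},
  {"slide": [-8.7,2.8,-7.5],"rot": [0,0,0]},
  {"slide": [-8.7,2.8,-7.5],"rot": [0,0,0]},
  {"slide": [-8.7,2.8,-7.5],"rot": [0,0,0]},
])

```text
t: 28.15
ee_pos: [0.4731, -0.2521, 0.064]
eef_rot: [[0.999, 0.035, 0.017], [0.035, -0.999, 0.001], [0.017, -0.0, -1.0]]
wrist_force: [0.3, 0.3, -3.7]
gripper_width: 0.0189
```

>>> servo_tool([
  {"slide": [-0.1,0.1,0],"rot": [0,0,0]},
  {"slide": [-0.1,0.1,-0.6],"rot": [0,0,0]},
  {"slide": [-0.1,0.1,-1.2],"rot": [0,0,0]},
  {"slide": [-0.1,0.1,-1.8],"rot": [0,0,0]},
  {"slide": [-0.1,0.1,-2.3],"rot": [0,0,0]},
  {"slide": [-0.1,0.1,-2.3],"rot": [0,0,0]},
])

```text
t: 28.75
ee_pos: [0.4712, -0.2506, 0.0398]
eef_rot: [[0.999, 0.035, 0.015], [0.035, -0.999, 0.002], [0.015, -0.001, -1.0]]
wrist_force: [0.2, 0.6, -4.8]
gripper_width: 0.019
```

>>> servo_tool([
  {"slide": [0,0,-0.5],"rot": [0,0,0]},
  {"slide": [0,0,-1],"rot": [0,0,0]},
  {"slide": [0,0,-1.5],"rot": [0,0,0]},
  {"slide": [0,0,-1.9],"rot": [0,0,0]},
  {"slide": [0,0,-2.2],"rot": [0,0,0]},
  {"slide": [0,0,-2.3],"rot": [0,0,0]},
  {"slide": [0,0,-2.3],"rot": [0,0,0]},
  {"slide": [0,0,-2.3],"rot": [0,0,0]},
])

```text
t: 29.55
ee_pos: [0.4711, -0.2507, 0.0188]
eef_rot: [[0.999, 0.035, 0.014], [0.035, -0.999, 0.002], [0.014, -0.001, -1.0]]
wrist_force: [-6.0, 2.7, 11.6]
gripper_width: 0.0188
```

>>> servo_tool([
  {"slide": [0,0,0],"rot": [0,0,0]},
  {"slide": [0,0,0],"rot": [0,0,0]},
  {"slide": [0,0,0],"rot": [0,0,0]},
  {"slide": [0,0,0],"rot": [0,0,0]},
  {"slide": [0,0,1],"rot": [0,0,0]},
  {"slide": [0,0,3],"rot": [0,0,0]},
  {"slide": [0,0,6],"rot": [0,0,0]},
  {"slide": [0,0,9],"rot": [0,0,0]},
  {"slide": [0,0,12],"rot": [0,0,0]},
  {"slide": [0,0,14],"rot": [0,0,0]},
], hand=0.6)

```text
t: 30.55
ee_pos: [0.4721, -0.251, 0.162]
eef_rot: [[0.999, 0.035, 0.017], [0.035, -0.999, 0.0], [0.017, 0.001, -1.0]]
wrist_force: [-1.1, 0.1, 0.3]
gripper_width: 0.0511
```

>>> servo_tool([
  {"slide": [2,0.7,0],"rot": [0,0,4]},
  {"slide": [5,2,0],"rot": [0,0,8]},
  {"slide": [8,3.3,0],"rot": [0,0,12]},
  {"slide": [11,4.4,0],"rot": [0,0,17]},
  {"slide": [14,5.4,0],"rot": [0,0,22]},
  {"slide": [14.4,5.7,0],"rot": [0,0,24.5]},
  {"slide": [14.4,5.7,0],"rot": [0,0,24.5]},
  {"slide": [14.4,5.7,0],"rot": [0,0,24.5]},
])

```text
t: 31.35
ee_pos: [0.6157, -0.1945, 0.1622]
eef_rot: [[0.895, 0.445, 0.015], [0.445, -0.896, 0.007], [0.016, 0.001, -1.0]]
wrist_force: [0.6, -0.5, 0.7]
gripper_width: 0.051
```

```bash
python3 bl.py .616 -.193 pics/p13.png
```

```text
[ 0.61567462 -0.19449228  0.16222885] tooly -63.57313878837736 j7 -0.9294189446761005
edge 1482 (array([ 619. , -197.3]), 60.3, 10.0, 25.6) (334, 228)
all 3134 (array([ 616.5, -193.1]), 60.9, 19.9, 26.0) (327, 221)
```

View pics/p13.png

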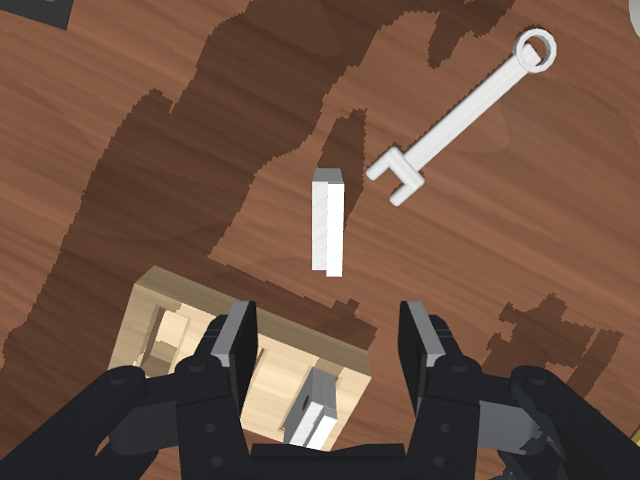

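>>> servo_tool([
  {"slide": [0,0.1,-3],"rot": [0,0,-0.4]},
  {"slide": [0,0.1,-6],"rot": [0,0,-0.4]},
  {"slide": [0,0.1,-9],"rot": [0,0,-0.4]},
  {"slide": [0,0.1,-12],"rot": [0,0,-0.4]},
  {"slide": [0,0.1,-14],"rot": [0,0,-0.4]},
  {"slide": [0,0.1,-15.2],"rot": [0,0,-0.4]},
  {"slide": [0,0.1,-15.6],"rot": [0,0,-0.4]},
  {"slide": [0,0.1,-15.6],"rot": [0,0,-0.4]},
  {"slide": [0,0.1,-15.6],"rot": [0,0,-0.4]},
])

```text
t: 32.3
ee_pos: [0.6164, -0.1944, 0.0078]
eef_rot: [[0.899, 0.438, 0.017], [0.438, -0.899, 0.005], [0.018, 0.003, -1.0]]
wrist_force: [0.6, -0.4, -0.1]
gripper_width: 0.0514
```

>>> servo_tool([
  {"slide": [0,0,0],"rot": [0,0,0]},
  {"slide": [0,0,0],"rot": [0,0,0]},
  {"slide": [0,0,0],"rot": [0,0,0]},
  {"slide": [0,0,0],"rot": [0,0,0]},
  {"slide": [0,0,0],"rot": [0,0,0]},
  {"slide": [0,0,0],"rot": [0,0,0]},
], hand=0)

```text
t: 32.9
ee_pos: [0.6174, -0.1943, 0.0092]
eef_rot: [[0.899, 0.438, 0.019], [0.438, -0.899, 0.005], [0.019, 0.004, -1.0]]
wrist_force: [-1.3, -0.0, 5.9]
gripper_width: 0.019
```

>>> servo_tool([
  {"slide": [0,0,2],"rot": [0,0,0]},
  {"slide": [0,0,5],"rot": [0,0,-3]},
  {"slide": [-1,0.5,9],"rot": [0,0,-7]},
  {"slide": [-3,1.5,12],"rot": [0,0,-12]},
  {"slide": [-5,2.5,13],"rot": [0,0,-17]},
  {"slide": [-7,4,13],"rot": [0,0,-22]},
  {"slide": [-9,5.5,13],"rot": [0,0,-23.7]},
  {"slide": [-11,6.5,13],"rot": [0,0,-23.7]},
  {"slide": [-12,7,13],"rot": [0,0,-23.7]},
  {"slide": [-12,7,13],"rot": [0,0,-23.7]},
])

```text
t: 33.9
ee_pos: [0.4957, -0.1238, 0.1383]
eef_rot: [[0.999, 0.04, 0.018], [0.04, -0.999, -0.003], [0.017, 0.004, -1.0]]
wrist_force: [0.8, -1.1, -4.7]
gripper_width: 0.0191
```

```bash
python3 - <<'E'
from h import *
s=sense();c=camera_info("wrist");im,d=get_image("wrist");P=cloud(c,d)
p=s['ee_pos'];R=s['eef_rot'];Q=(P-p)@R;y=R[:,1]
print(p,np.degrees(np.arctan2(y[1],y[0])))
v,u=np.mgrid[:480,:640]
m=(u>302)&(u<355)&(v>228)&(v<265);q=Q[m];q=q[(q[:,2]<.06)&(q[:,2]>-.1)]
print("end face toolx",np.median(q[:,0]),np.percentile(q[:,0],[5,95]),"y",q[:,1].min(),q[:,1].max())
m=(u>297)&(u<362)&(v>280)&(v<445);q=Q[m];q=q[(q[:,2]<.06)&(q[:,2]>-.1)];print("top x",q[:,0].min(),q[:,0].max(),"y",np.percentile(q[:,1],[1,99]),"z",q[:,2].min(),np.median(q[:,2]))
E
```

```text
[ 0.49572977 -0.12383547  0.13833866] -87.69061300692395
end face toolx 0.03029233986367837 [0.02981484 0.03077765] y -0.010105262138199839 0.009085668426395582
top x -0.029909970007509428 0.031143037191012378 y [-0.00989877  0.00880653] z -0.06844848099844551 -0.06535273990403277
```

>>> servo_tool([
  {"slide": [-1.5,0,0],"rot": [0,0,0]},
  {"slide": [-3.1,0,0],"rot": [0,0,0]},
  {"slide": [-3.2,0.1,-2],"rot": [0,0,0]},
  {"slide": [-3.2,0.1,-4],"rot": [0,0,0]},
  {"slide": [-3.2,0.1,-6],"rot": [0,0,0]},
  {"slide": [-3.2,0.1,-7.5],"rot": [0,0,0]},
  {"slide": [-3.2,0.1,-7.5],"rot": [0,0,0]},
  {"slide": [-3.2,0.1,-7.5],"rot": [0,0,0]},
])

```text
t: 34.75
ee_pos: [0.4658, -0.124, 0.0638]
eef_rot: [[0.999, 0.039, 0.02], [0.039, -0.999, -0.003], [0.019, 0.004, -1.0]]
wrist_force: [0.2, -0.1, -4.7]
gripper_width: 0.0187
```

>>> servo_tool([
  {"slide": [-0.1,0.1,0],"rot": [0,0,0]},
  {"slide": [-0.1,0.1,-0.6],"rot": [0,0,0]},
  {"slide": [-0.1,0.1,-1.2],"rot": [0,0,0]},
  {"slide": [-0.1,0.1,-1.8],"rot": [0,0,0]},
  {"slide": [-0.1,0.1,-2.3],"rot": [0,0,0]},
  {"slide": [-0.1,0.1,-2.3],"rot": [0,0,0]},
])

```text
t: 35.35
ee_pos: [0.4639, -0.1228, 0.0398]
eef_rot: [[0.999, 0.039, 0.018], [0.039, -0.999, -0.003], [0.018, 0.003, -1.0]]
wrist_force: [-0.0, -0.3, -5.5]
gripper_width: 0.0187
```

>>> servo_tool([
  {"slide": [0,0,-0.5],"rot": [0,0,0]},
  {"slide": [0,0,-1],"rot": [0,0,0]},
  {"slide": [0,0,-1.5],"rot": [0,0,0]},
  {"slide": [0,0,-1.9],"rot": [0,0,0]},
  {"slide": [0,0,-2.2],"rot": [0,0,0]},
  {"slide": [0,0,-2.3],"rot": [0,0,0]},
  {"slide": [0,0,-2.3],"rot": [0,0,0]},
  {"slide": [0,0,-2.3],"rot": [0,0,0]},
])

```text
t: 36.15
ee_pos: [0.4637, -0.1228, 0.0191]
eef_rot: [[0.999, 0.039, 0.016], [0.039, -0.999, -0.003], [0.016, 0.004, -1.0]]
wrist_force: [-9.1, 1.5, 16.3]
gripper_width: 0.0191
```

>>> servo_tool([
  {"slide": [0,0,0],"rot": [0,0,0]},
  {"slide": [0,0,0],"rot": [0,0,0]},
  {"slide": [0,0,0],"rot": [0,0,0]},
  {"slide": [0,0,0],"rot": [0,0,0]},
  {"slide": [0,0,1],"rot": [0,0,0]},
  {"slide": [0,0,3],"rot": [0,0,0]},
  {"slide": [0,0,6],"rot": [0,0,0]},
  {"slide": [0,0,10],"rot": [0,0,0]},
  {"slide": [0,0,14],"rot": [0,0,0]},
  {"slide": [0,0,18],"rot": [0,0,0]},
], hand=0.6)

```text
t: 37.15
ee_pos: [0.4635, -0.1227, 0.2014]
eef_rot: [[0.999, 0.039, 0.017], [0.039, -0.999, -0.003], [0.017, 0.004, -1.0]]
wrist_force: [0.9, -0.6, 0.2]
gripper_width: 0.0507
```

>>> servo_tool([
  {"slide": [3,0,2],"rot": [0,0,5]},
  {"slide": [7,0,4],"rot": [0,0,10]},
  {"slide": [11,0,6],"rot": [0,0,15]},
  {"slide": [15,0,8],"rot": [0,0,22]},
  {"slide": [19,0,8],"rot": [0,0,30]},
  {"slide": [22,0,8],"rot": [0,0,37]},
  {"slide": [24,-1,8],"rot": [0,0,40]},
  {"slide": [24,-3,8],"rot": [0,0,40]},
])

```text
t: 37.95
ee_pos: [0.7054, -0.1499, 0.2801]
eef_rot: [[0.736, 0.677, 0.015], [0.676, -0.736, 0.012], [0.019, 0.001, -1.0]]
wrist_force: [-0.0, 1.0, -0.3]
gripper_width: 0.0516
```

```bash
cat > fin.py <<'E'
from h import *
c=camera_info("top");im,d=get_image("top");P=cloud(c,d);Z=P[...,2]
def box(u0,v0,u1,v1):
    m=np.zeros(Z.shape,bool);m[v0:v1,u0:u1]=1;return m
def show(n,m,z,mn=20):
    for b in blobs(m,mn):
        v,u=np.nonzero(b); print(n,len(u),(int(u.mean()),int(v.mean())),rect(onplane(c,np.c_[u,v],z)),"z",np.round(np.percentile(Z[b],[5,50,95]),4))
show("scr foot",box(230,180,335,255)&(Z>.012)&(Z<.05),.024,100)
show("scr grip",box(230,180,335,255)&(Z>.05)&(Z<.08),.064)
show("blade edge",box(360,275,475,340)&(Z>.076)&(Z<.1),.086)
show("blade all",box(360,275,475,340)&(Z>.05)&(Z<.1),.086)
show("dress",box(490,265,580,335)&(Z>.2)&(Z<.3),.226)
show("chips",box(158,255,202,330)&(im.max(2)<130)&(Z<.03)&(Z>.008),.015,15)
show("tin",box(335,175,365,205)&(Z>.05),.06)
show("spanner",box(415,170,460,240)&(im.min(2)>150),.005,100)
a=cv2.resize(im[110:345,140:600][:,:,::-1],None,fx=1.7,fy=1.7,interpolation=cv2.INTER_CUBIC)
cv2.imwrite("pics/p14.png",a); print(sense()['ee_pos'])
E
python3 fin.py
```

```text
scr foot 1133 (282, 219) (array([684.3, 130.9]), 140.6, 62.4, -82.2) z [0.0187 0.0246 0.0319]
scr grip 320 (280, 215) (array([684.1, 130.4]), 69.8, 26.4, -82.6) z [0.0571 0.0639 0.0688]
blade edge 191 (389, 310) (array([ 465.3, -122. ]), 58.5, 20.3, 0.4) z [0.0765 0.085  0.0908]
blade all 267 (388, 311) (array([ 465.2, -120.9]), 58.5, 22.6, 0.5) z [0.0687 0.0814 0.0903]
dress 181 (538, 304) (array([ 477.7, -415.7]), 31.2, 24.7, 88.9) z [0.205  0.2253 0.2296]
chips 192 (163, 294) (array([497.2, 413.1]), 159.4, 7.4, 3.0) z [0.0086 0.0193 0.0291]
chips 32 (195, 274) (array([545.5, 338.2]), 17.1, 9.8, 2.7) z [0.0114 0.0197 0.0275]
chips 30 (195, 283) (array([524.4, 335.8]), 17.0, 9.7, -5.6) z [0.0115 0.0206 0.0258]
chips 33 (195, 315) (array([447.1, 333.4]), 16.7, 9.7, 1.4) z [0.0145 0.0205 0.0242]
tin 296 (350, 189) (array([750.4, -32.6]), 47.0, 44.1, -48.7) z [0.0533 0.0609 0.0656]
[ 0.703622   -0.15764966  0.28021316]
```

View pics/p14.png

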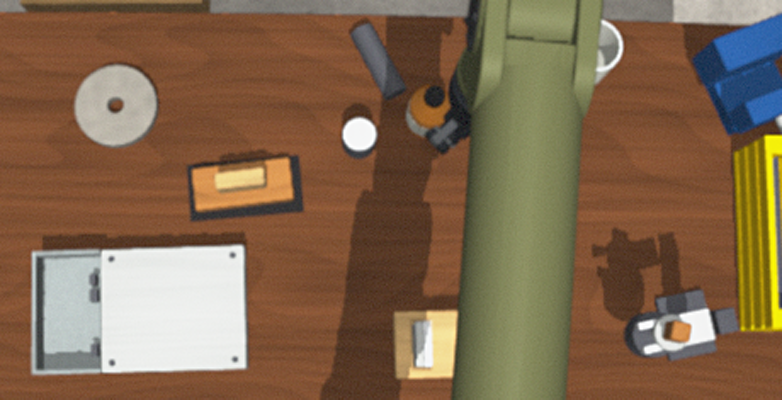

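```bash
python3 - <<'E'
from h import *
c=camera_info("scene");im,d=get_image("scene");P=cloud(c,d);Z=P[...,2]
for n,x,y in [("far",.4688,-.2506),("near",.4637,-.1227)]:
    m=(abs(P[...,0]-x)<.045)&(abs(P[...,1]-y)<.02)&(Z>.055)&(Z<.11)
    print(n,m.sum(),np.percentile(Z[m],[50,97]),rect(P[m]))
m=(np.hypot(P[...,0]-.478,P[...,1]+.417)<.035)&(Z>.21)&(Z<.25);print("dresser grip",m.sum(),P[m].mean(0),np.percentile(Z[m],97))
m=(np.hypot(P[...,0]-.478,P[...,1]+.417)<.045)&(Z>.075)&(Z<.12)&(im.max(2)<110);print("foot",m.sum(),np.percentile(P[m],[3,97],axis=0))
print(sense()['t']); finish_job()
E
```

```text
far 224 [0.0761766  0.08812625] (array([ 469.6, -252.3]), 66.8, 20.8, 3.0)
near 229 [0.07600196 0.0876897 ] (array([ 465.5, -123.9]), 63.9, 21.5, 2.6)
dresser grip 145 [ 0.48476738 -0.41991762  0.22096485] 0.22727822551491259
foot 374 [[ 0.48774684 -0.44621631  0.0835789 ]
 [ 0.50984863 -0.39237647  0.11855547]]
38.05
the job is handed in; nothing more can be done
```

The whole task is done and the job was handed in at 38 s. `finish_job()` reports no verdict, so what follows is from my own camera and force checks.

**What I did**
- **Chips:** I pushed all three off the bed in one pass with the scraper. The pictures show them on the tray floor about 12–18 mm past the plate's edge, and no part of the arm or gripper went near them.
- **Scraper:** it is back on its mat, within about 1 mm of the centre and aligned. I saw no sign that it was knocked aside.
- **Dresser:** it hangs by its collar in the fork. I tugged it down until the fork carried about 13 N, judged from the change in wrist force. I then eased off to about its own weight and let go. Its grip top is at 0.225 m, which is right for hanging freely.
- **Blades:** only two were present. Both stand fully home in the two outer slots, with their tops about 86–88 mm above the bench. The wrist force rose as each one met the slot floor.
- **Bystanders:** my moves passed clear of all three. The tin was re-measured and had not moved. I did not re-measure the bottle or spanner; the spanner was hidden under the arm in the last picture.

**What failed or disagreed**
- **Missed grasp:** the first try at the scraper closed on nothing, because the real fingertips sit about 31 mm higher than the reported tool position. I corrected for that in every later move.
- **Camera differences:** the wrist and top cameras differed by about 2 mm on the rack slots, and the blades still went in cleanly. The last top and scene views put the dresser's grip about 7 mm apart sideways. The scene view sees only one side of the grip, so I took the top view as right.

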